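Pack the sampling kit tray

ROBOT

A 6-joint arm with a two-finger parallel gripper is mounted at the origin on the work surface. World frame = base frame: x ahead of the robot, y to its left, z up, the work surface at z = 0. Lengths are in mm, angles in degrees, forces in N, time in s.
With the tool pointing down it reaches from about 350 to 850 mm from the base axis. Payload 8.1 kg.
Tool frame: the origin (TCP) lies midway between the tips of the shut fingers; the grasp point (between the pads) lies hold_point_z behind it (hold_point_z is the distance from the TCP to the grasp point, in mm); z points along the fingers, x is the direction in which the jaws open and shut, and the axes are right-handed (so a half turn about z gives the same grasp; the last joint's range is limited). The gripper opens to 85 mm and grips with 20 to 120 N. Pads are 22 mm wide; open, the fingers measure 114 mm over their backs; the gripper's body (76 mm by 85 mm) begins 54 mm behind the grasp point. The pads swing forward as they close: fully open they stand 13 mm farther back than shut.
Start: joints at [-74.106, 7.471, 85.268, -0, 87.261, -4.893], TCP at [212.956, -560.941, 231.292] pointing down, gripper open.
Joint ranges: [-169.43, 169.43], [-51.17, 129.36], [1.28, 143.12], [-76.62, 256.62], [0, 156.53], [-152.29, 152.29]. Speed limits (degrees/s): [136.94, 136.94, 159.86, 180, 180, 180].

INTERFACE

Orientations are given as [roll, pitch, yaw] about the fixed x, y, z axes, in that order (R = Rz(yaw) Ry(pitch) Rx(roll)).
In Python, from bench import * gives the robot as it stands.
- The arm moves only by the shell command python3 -m pendant 'ROWS' [OPENING] [FORCE]. ROWS is JSON, a list that holds one entry, the list of rows, each a list of 4 numbers: the shift along the tool's x, y, z normalised to -1 to 1, where 1 is 0.02 m, then the turn about the tool's z normalised to -1 to 1, where 1 is 0.08 rad. A call has exactly 10 rows; each row shifts and turns the pose as measured when the row begins, along the tool's axes as they then stand; what a row does not reach is not made up. A row lasts 1/12 s, in which the tool goes at most 41.7 mm and 7.16 degrees, less where a joint would pass 70% of its speed; a pose out of reach is approached as far as the arm can. A call with a number of a shift or a turn outside -1 to 1 is refused whole. A call with a gripper value outside its range is refused whole. OPENING is the gripper's target within -1 to 1 (fully open at 1, half-way at 0, shut at -1), set as the call begins (- or left out, the last holds). The fingers move at their own pace and stop on an object; FORCE is the grip in N (left out, the last holds). Time passes only in rows, so rows that do not move let the fingers close, or fill a call up. It gives the time, the measured TCP pose, the force and the opening at its end, in the units of the state.
- sense(): the state, without advancing time (a new reading comes with each control period).
- snapshot(name): name is "side" or "top" or "wrist"; returns the picture (480x640x3 uint8, red, green, blue); there is no depth.
- calibration(name): a dict with "mtx" (3x3 intrinsics, pixels), "world_to_cam" (4x4, takes a point from world to camera coordinates); the wrist camera has in their place "hand_eye" (4x4, takes a point from camera to tool coordinates, whose origin is the TCP and whose axes are the tool frame's). Camera axes: x right, y down, z forward; pixel columns grow to the right and rows downward; lengths in mm; the calibration is good to about 2 mm. The wrist camera is an equidistant fisheye: a pixel r from the principal point sees the ray r / f radians off the axis. A picture is of the moment at which its call begins: read the wrist's pose just before it. calibration takes no time and is no camera call.
- hand_in(): hands the job in, once; it reports no verdict.
The state is a dict: "time": time; "joint_pos": joint angles; "qd": joint speeds; "joint_efforts": joint torques, N m; "tool_pos": TCP position; "tcp_rot": TCP orientation; "ft_force": force on the tool from outside, world axes, zero at the start; "wrist_torque": the same for the moment, N m; "finger_gap": finger opening in mm.
Only numpy, scipy, OpenCV 4.12 (cv2) and the standard library are available. Lean on these libraries where they do the work, as an engineer would, in place of code of your own. Each camera call takes 0.05 s, during which the arm holds its last target.

TASK

Pack the sampling kit into the steel tray: stand one short capped jar upright in each of the two small compartments, and in the big compartment stand the full-size pot that is mouth-up, then close it with the matching mouth-down pot, set on top of it mouth-down, rim on rim and well centred. Set everything down gently, without dropping it. Leave the look-alikes (the narrow pot, the shallow dish and the tall jar) standing where they are.

Things in the scene. Friction and masses are not known exactly. Their poses are not given: they have to be found in the camera images.
- tray: fixed steel tray 190 (x) x 135 (y) mm, walls 4 thick, 16 high, floor 4 thick; origin: centre of underside, z up. A wall at x -20 mm divides it: at +x the big compartment, inside 109 x 127, centre (36.5, 0); at -x, split by a wall along y = 0, two small ones, inside 69 x 61.5 each, centres (-56.5, 33) and (-56.5, -33). Left or right of the robot, its +x away from it within 0.4 rad.
- pot_open: full-size white plastic pot standing mouth-up (hollow seen from above): plain cylinder 64 mm in diameter, 55 mm high, wall 5 mm; origin at the centre of its underside, standing upright (z up), round, so its yaw means nothing
- pot_inverted: full-size white plastic pot, same size (64 mm in diameter, 55 mm high, wall 5 mm) but standing mouth-down (closed flat bottom seen from above); origin at the centre of its mouth, which is its underside, standing upright (z up), round, so its yaw means nothing
- jar_a: short amber glass jar with black screw cap, a cylinder 40 mm in diameter and 50 mm high over the cap; origin at the centre of its underside, standing upright (z up), round, so its yaw means nothing
- jar_b: second short jar, the same as jar_a in every way; either may go in either small compartment
- narrow_pot: look-alike to leave alone: white plastic pot standing mouth-down, 46 mm in diameter, 55 mm high; origin at the centre of its underside
- shallow_dish: look-alike to leave alone: white plastic dish standing mouth-up, 64 mm in diameter, only 25 mm high; origin at the centre of its underside
- tall_jar: look-alike to leave alone: amber glass jar with black cap, 40 mm in diameter, 85 mm high; origin at the centre of its underside
- tip_box: bystander, fixed: yellow pipette-tip box 124 x 86 mm, 52 mm high, on the other side from the tray; origin at the centre of its underside. Pots, jars and look-alikes stand between the two, at least 92 mm apart centre to centre, with a tape roll and a timer lower than 25 mm among them. All else is fixed farther out along the bench edges, at x above 0.74 m or |y| above 0.52 m, up to 0.26 m high.
Not all that is in view belongs to the job. Leave any red look-alike of the jar_a alone.

How it is judged (in metres and radians):
At the end, for the whole second after the job is handed in: pot_open stands upright on the floor of the big compartment; pot_inverted rests mouth-down on its rim, centred within 8 mm; one short jar stands upright on the floor of each small compartment; tilts under 0.08 rad, all at rest; the three look-alikes are within 15 mm of where they stood (x of pot_open in the frame of tray between 0.0125 and 0.0605 m and y of pot_open in the frame of tray between -0.033 and 0.033 m and z of pot_open in the frame of tray between 0.001 and 0.007 m and horizontal distance between pot_inverted and pot_open below 0.008 m and z of pot_inverted in the frame of pot_open between 0.052 and 0.058 m and ((x of jar_a in the frame of tray between -0.0725 and -0.0405 m and y of jar_a in the frame of tray between 0.0208 and 0.0448 m and z of jar_a in the frame of tray between 0.001 and 0.007 m and x of jar_b in the frame of tray between -0.0725 and -0.0405 m and y of jar_b in the frame of tray between -0.0448 and -0.0208 m and z of jar_b in the frame of tray between 0.001 and 0.007 m) or (x of jar_a in the frame of tray between -0.0725 and -0.0405 m and y of jar_a in the frame of tray between -0.0448 and -0.0208 m and z of jar_a in the frame of tray between 0.001 and 0.007 m and x of jar_b in the frame of tray between -0.0725 and -0.0405 m and y of jar_b in the frame of tray between 0.0208 and 0.0448 m and z of jar_b in the frame of tray between 0.001 and 0.007 m)) and angle between each of pot_open, pot_inverted, jar_a, jar_b's own z axis and vertical below 0.08 rad and linear speed of each of pot_open, pot_inverted, jar_a, jar_b below 0.02 m/s and distance of each of narrow_pot, shallow_dish, tall_jar from where it was at the start of the episode below 0.015 m); the robot touches nothing.
It fails at once if a look-alike (narrow pot, shallow dish, tall jar) is moved more than 15 mm or tipped (distance of any of narrow_pot, shallow_dish, tall_jar from where it was at the start of the episode above 0.015 m or angle between any of narrow_pot, shallow_dish, tall_jar's own z axis and vertical above 0.4 rad).
It fails at once if a pot or jar is dropped or slammed into place (faster than 0.6 m/s within about 25 mm of where it comes to stand) ((horizontal distance between pot_open and tray below 0.1 m and z of pot_open in the frame of tray below 0.03 m and linear speed of pot_open above 0.6 m/s) or (horizontal distance between jar_a and tray below 0.1 m and z of jar_a in the frame of tray below 0.03 m and linear speed of jar_a above 0.6 m/s) or (horizontal distance between jar_b and tray below 0.1 m and z of jar_b in the frame of tray below 0.03 m and linear speed of jar_b above 0.6 m/s) or (horizontal distance between pot_inverted and pot_open below 0.04 m and z of pot_inverted in the frame of pot_open below 0.08 m and linear speed of pot_inverted above 0.6 m/s)).
It also fails if it takes over 102 s, if anything falls off the work surface, if the arm or the gripper's body presses on something with over 40 N, if the wrist force passes 120 N, or if a joint passes its speed limit or range.

## Working session

There is one attempt and no reset: what is moved stays moved. The work goes in short steps, Python scripts to look and compute and a shell command to move; the robot and the scene stay as the last step left them, time stands still between calls to the robot, and variables do not carry over. Pictures are saved under pics/ and viewed, and the job is handed in when it is done.

```bash
ls -la; mkdir -p pics
python3 - <<'E'
from bench import *
import cv2
print(sense())
for n in ("side","top","wrist"):
    c=calibration(n); print(n,c)
    cv2.imwrite(f"pics/{n}0.png",snapshot(n)[:,:,::-1])
print([k for k in dir() if not k.startswith('_')])
E
```

```text
total 12
drwxr-xr-x  3 agent agent 4096 Dec  6 07:54 .
drwxr-xr-x 23 root  root  4096 Dec  6 07:54 ..
drwxr-xr-x  2 agent agent 4096 Dec  6 07:54 pics
{'time': 0.0, 'joint_pos': array([-7.41066885e+01,  7.51484026e+00,  8.53290433e+01,  2.17341865e-04,
        8.72598134e+01, -4.89239821e+00]), 'qd': array([ 0.06695902, -0.08625879,  0.00786635, -0.06678574, -0.03218339,
       -0.02136943]), 'joint_efforts': array([ 9.44142594e-04, -5.69398069e+01, -5.00552559e+01, -1.53831497e-04,
        1.45626845e-02, -1.44214675e-05]), 'tool_pos': array([ 212.8057675 , -560.42078137,  230.24946498]), 'tcp_rot': array([-1.79990940e+02,  1.03300673e-01, -6.92142927e+01]), 'ft_force': array([-0.28486823, -0.28396656,  0.76491509]), 'wrist_torque': array([-0.02922951,  0.02651339, -0.02252544]), 'finger_gap': 85.50087332149732}
side {'mtx': array([[499.29453817,   0.        , 315.90105811],
       [  0.        , 499.29453817, 238.67252651],
       [  0.        ,   0.        ,   1.        ]]), 'world_to_cam': array([[-9.96501574e-01, -8.03737818e-02,  2.29056173e-02,
         5.22441061e+02],
      
[... 696 characters left out ...]
[ 0.00000000e+00,  0.00000000e+00,  0.00000000e+00,
         1.00000000e+00]])}
wrist {'mtx': array([[371.64829954,   0.        , 313.32556882],
       [  0.        , 371.64829954, 243.82895851],
       [  0.        ,   0.        ,   1.        ]]), 'hand_eye': array([[ 9.99999233e-01, -1.23847782e-03,  1.52206083e-05,
        -1.70613082e-01],
       [ 1.17066136e-03,  9.49111864e-01,  3.14936976e-01,
        -8.09104191e+01],
       [-4.04488519e-04, -3.14936716e-01,  9.49112586e-01,
        -1.42278195e+02],
       [ 0.00000000e+00,  0.00000000e+00,  0.00000000e+00,
         1.00000000e+00]])}
['PlanningError', 'c', 'calibration', 'cv2', 'hand_in', 'hold_point_z', 'n', 'sense', 'snapshot']
```

View pics/top0.png

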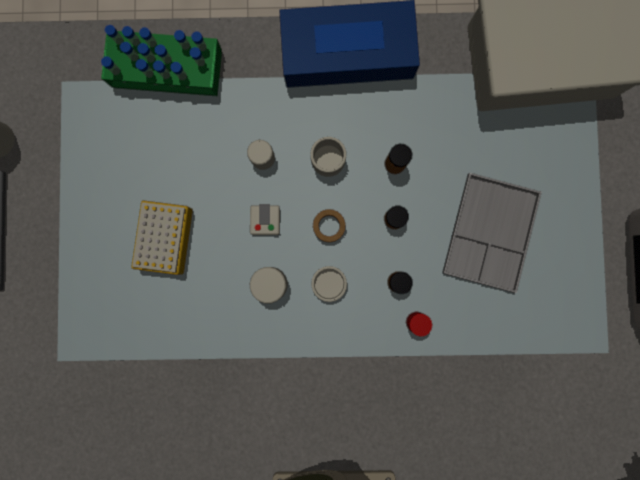

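View pics/side0.png

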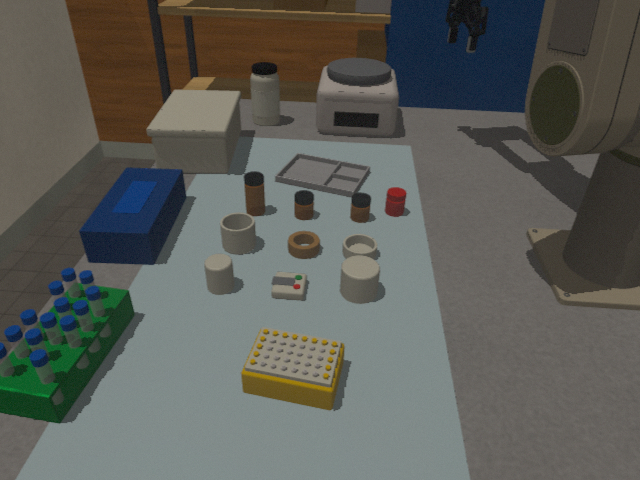

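View pics/wrist0.png

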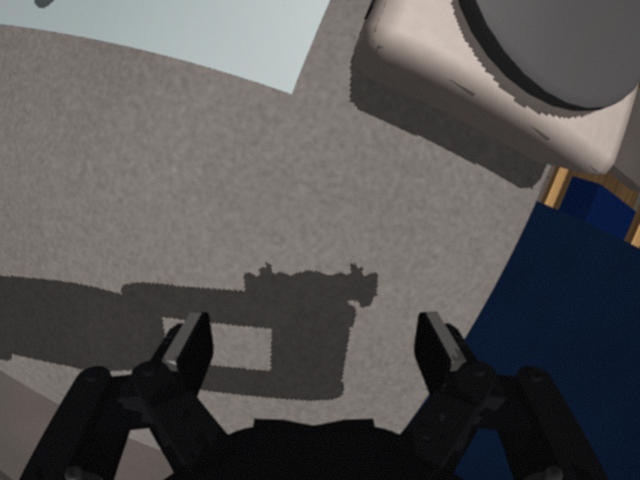

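```bash
python3 -c "
from bench import *
print(hold_point_z)"
```

```text
18.700000000000003
```

Top view: narrow pot at (260,155), pot_open (328,155), tall jar (399,158), short jars (396,217) and (400,283), red jar (420,324), dish (329,285), pot_inverted (268,285), and the tray at the right (492,233) with its small compartments towards the robot. Next I'll zoom in for precise edges.

Run:
```python
import cv2
im=cv2.imread('pics/top0.png')
def z(n,x0,y0,x1,y1,s):
    cv2.imwrite(n,cv2.resize(im[y0:y1,x0:x1],None,fx=s,fy=s,interpolation=cv2.INTER_CUBIC))
z('pics/z1.png',240,130,440,345,3.0-0.3)
z('pics/z2.png',435,165,550,300,4.4)
```

```text
(no output)
```

View pics/z1.png

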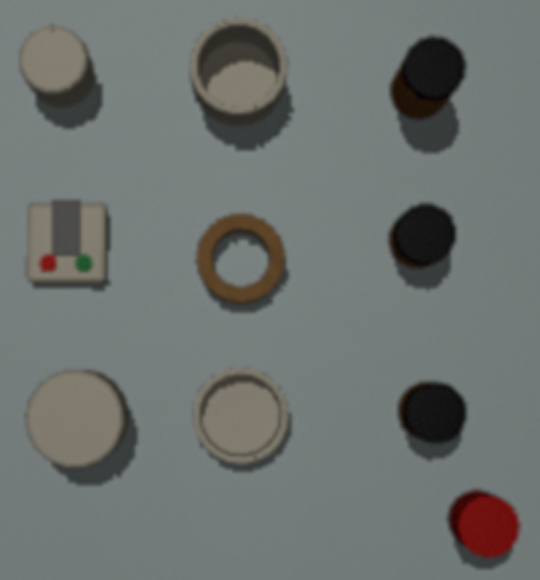

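View pics/z2.png

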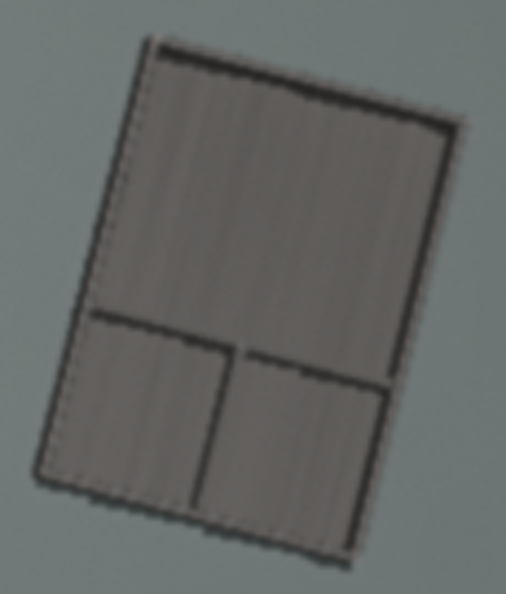

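```bash
cat > h.py <<'E'
import numpy as np
from bench import *
from scipy.spatial.transform import Rotation as Ro
import cv2
def ray2z(cam,px,z):
    c=calibration(cam);M=c["world_to_cam"];R=M[:3,:3];t=M[:3,3]
    d=R.T@np.linalg.inv(c["mtx"])@np.array([px[0],px[1],1.]);o=-R.T@t
    return (o+d*(z-o[2])/d[2])[:2]
def proj(cam,P):
    c=calibration(cam);q=(c["world_to_cam"]@np.r_[P,1])[:3];u=c["mtx"]@(q/q[2]);return u[:2]
def toolR(s=None):
    s=s or sense();return Ro.from_euler('xyz',s["tcp_rot"],degrees=True).as_matrix()
def wrist2z(px,z,s):
    c=calibration("wrist");m=c["mtx"];H=c["hand_eye"]
    v=(np.array(px)-m[:2,2])/m[0,0];r=np.hypot(*v)
    d=np.r_[np.sin(r)*v/r if r>0 else [0,0],np.cos(r)]
    R=toolR(s);o=R@H[:3,3]+s["tool_pos"];d=R@H[:3,:3]@d
    return (o+d*(z-o[2])/d[2])[:2]
def wproj(P,s):
    c=calibration("wrist");m=c["mtx"];H=c["hand_eye"];R=toolR(s)
    q=H[:3,:3].T@(R.T@(np.array(P,float)-s["tool_pos"])-H[:3,3])
    th=np.arctan2(np.hypot(q[0],q[1]),q[2]);return m[:2,2]+m[0,0]*th*q[:2]/np.hypot(q[0],q[1])
def go(x,y,z=None,yaw=None):
    s=sense();R=toolR(s);p=s["tool_pos"]
    t=np.array([x,y,p[2] if z is None else z]);d=R.T@(t-p)
    print("tcp",p.round(1),"rpy",s["tcp_rot"].round(2),"F",s["ft_force"].round(1),"gap",round(s["finger_gap"],1),"t",round(s["time"],2))
    print("need tool xyz /20:",(d/20).round(2))
    if yaw is not None:
        dy=(s["tcp_rot"][2]-yaw+90)%180-90   # tool z down: +turn lowers yaw
        print("turn units:",round(np.radians(dy)/.08,2),"of deg",round(dy,1))
        # rotated-frame shift for use after turn
        c=Ro.from_euler('xyz',[180,0,s["tcp_rot"][2]-dy],degrees=True).as_matrix()
        print("after turn /20:",(c.T@(t-p)/20).round(2))
E
python3 - <<'E'
from h import *
from scipy.optimize import least_squares
o=lambda x,y:(240+x/2.7,130+y/2.7)
for n,x,y,z in [("open",239,67,55),("inv",75,419,55),("j1",426,235,50),("j2",436,412,50),("narrow",54,60,55),("tall",434,68,85),("dish",240,415,25),("red",488,524,50)]:
    P=ray2z("top",o(x,y),z); print(n,P.round(1),"side px",proj("side",np.r_[P,z]).round(1))
t=[(145,37),(466,119),(355,558),(37,478)]
W=np.array([ray2z("top",(435+x/4.4,165+y/4.4),16) for x,y in t]);print(W.round(1))
L=np.array([(95,67.5),(95,-67.5),(-95,-67.5),(-95,67.5)])
f=lambda p:((np.array([[np.cos(p[2]),-np.sin(p[2])],[np.sin(p[2]),np.cos(p[2])]])@L.T).T+p[:2]-W).ravel()
r=least_squares(f,[*W.mean(0),0]);p=r.x;print(p[:2].round(1),np.degrees(p[2]),r.fun.round(1))
for c in [(36.5,0),(-56.5,33),(-56.5,-33)]:
    print(c,(np.array([[np.cos(p[2]),-np.sin(p[2])],[np.sin(p[2]),np.cos(p[2])]])@c+p[:2]).round(1))
for l in L: 
  q=np.array([[np.cos(p[2]),-np.sin(p[2])],[np.sin(p[2]),np.cos(p[2])]])@l+p[:2]; print("side",proj("side",np.r_[q,16]).round(1))
E
python3 - <<'E'
import cv2
im=cv2.imread('pics/side0.png')
cv2.imwrite('pics/z3.png',cv2.resize(im[145:310,190:420],None,fx=3.4,fy=3.4,interpolation=cv2.INTER_CUBIC))
E
```

```text
open [669.7  -1.1] side px [238.  219.4]
inv [442.9 108.1] side px [360.8 264. ]
j1 [ 558.2 -120.7] side px [304.6 193.2]
j2 [ 443.6 -124.2] side px [361.1 195.8]
narrow [676.5 119.5] side px [218.7 258.7]
tall [ 660.7 -123.7] side px [254.1 174.2]
dish [443.    1.9] side px [360.  241.6]
red [ 371.6 -155.6] side px [396.  190.3]
[[ 638.9 -255. ]
 [ 602.4 -386. ]
 [ 422.9 -333.1]
 [ 457.5 -204.7]]
[ 530.4 -294.7] -15.742336585497759 [ 1.3 -0.5  1.2  0.5 -2.3 -0.8 -0.2  0.8]
(36.5, 0) [ 565.5 -304.6]
(-56.5, 33) [ 485.  -247.6]
(-56.5, -33) [ 467.1 -311.2]
side [274.8 174.9]
side [296.9 151.6]
side [370.1 165. ]
side [353.9 190.7]
```

View pics/z3.png

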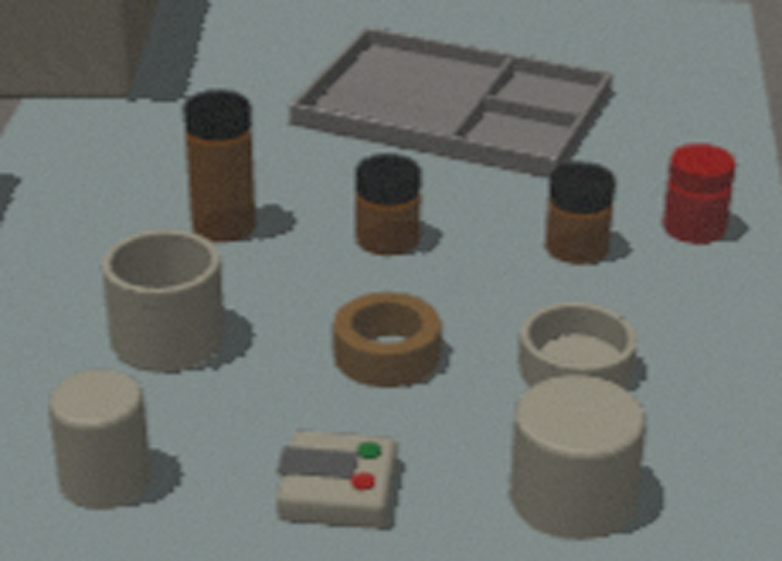

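Both cameras agree apart from a steady 2–3 px offset, which is within the calibration error. I'll keep yaw near -69°, since the jaws are clear of every neighbour there. First I'll approach short jar 2 from above.

```bash
python3 -c "
from h import *
go(444,-124,150)"
```

```text
tcp [ 212.8 -560.5  230.4] rpy [-1.7999e+02  9.0000e-02 -6.9210e+01] F [-1.1 -0.   0.6] gap 85.4 t 0.15
need tool xyz /20: [-16.3  -18.55   4.05]
```

```bash
python3 -m pendant '[[[-0.6,-0.7,0,0],[-0.6,-0.7,0,0],[-0.6,-0.7,0,0],[-0.6,-0.7,0,0],[-0.6,-0.7,0,0],[-0.6,-0.7,0,0],[-0.6,-0.7,0,0],[-0.6,-0.7,0,0],[-0.6,-0.7,0,0],[-0.6,-0.7,0,0]]]' 1; python3 -c "
from h import *
go(444,-124,150)"
```

```text
time: 0.98
tool_pos: [301.2, -392.4, 226.0]
tcp_rot: [179.9, 0.5, -69.5]
ft_force: [-0.4, -0.8, -0.6]
finger_gap: 85.3
tcp [ 301.2 -392.4  226. ] rpy [179.93   0.49 -69.54] F [-0.4 -0.8 -0.6] gap 85.3 t 0.98
need tool xyz /20: [-10.04 -11.38   3.87]
```

```bash
python3 -m pendant '[[[-0.85,-0.95,0.1,0],[-0.85,-0.95,0.1,0],[-0.85,-0.95,0.2,0],[-0.85,-0.95,0.3,0],[-0.85,-0.95,0.3,0],[-0.85,-0.95,0.3,0],[-0.85,-0.95,0.3,0],[-0.85,-0.95,0.3,0],[-0.85,-0.95,0.3,0],[-0.85,-0.95,0.3,0]]]' 1; python3 -c "
from h import *
go(444,-124,150)"
```

```text
time: 1.82
tool_pos: [422.7, -155.8, 174.7]
tcp_rot: [179.9, 0.4, -69.7]
ft_force: [0.8, -0.2, -0.1]
finger_gap: 85.4
tcp [ 422.7 -155.8  174.7] rpy [179.93   0.43 -69.73] F [ 0.8 -0.2 -0.1] gap 85.4 t 1.82
need tool xyz /20: [-1.11 -1.55  1.24]
```

```bash
python3 -m pendant '[[[-0.6,-0.7,0.3,0],[-0.4,-0.5,0.3,0],[-0.1,-0.3,0.3,0],[0,0,0.3,0],[0,0,0,0],[0,0,0,0],[0,0,0,0],[0,0,0,0],[0,0,0,0],[0,0,0,0]]]' 1; python3 -c "
from h import *
go(444,-124,150)
s=sense()
im=snapshot('wrist')[:,:,::-1].copy()
for P in [(443.6,-124.2,50),(558.2,-120.7,50),(371.6,-155.6,50)]:
    u=wproj(P,s);print(u)
    if 0<u[0]<640 and 0<u[1]<480: cv2.circle(im,tuple(int(v) for v in u),3,(0,255,0),-1)
cv2.imwrite('pics/w1.png',im)"
```

```text
time: 2.65
tool_pos: [443.0, -121.1, 147.5]
tcp_rot: [179.8, 0.6, -69.6]
ft_force: [-0.0, 0.7, -1.5]
finger_gap: 85.6
tcp [ 443.  -121.1  147.5] rpy [179.79   0.58 -69.59] F [-0.   0.7 -1.5] gap 85.6 t 2.65
need tool xyz /20: [ 0.15  0.   -0.12]
[319.624926   245.92001747]
[377.82125487  83.60019864]
[324.67727561 342.69472405]
```

View pics/w1.png

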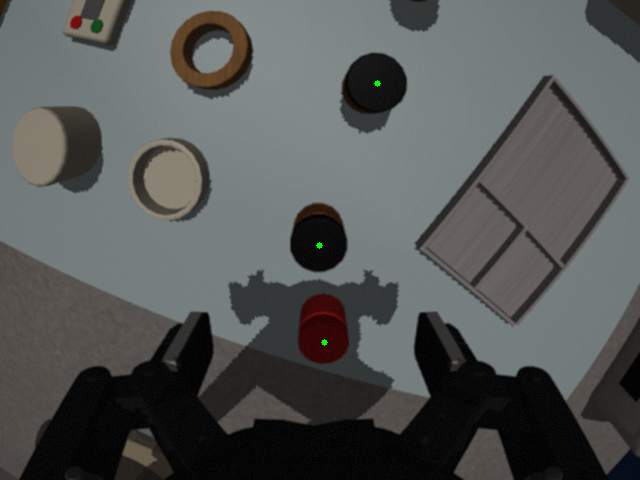

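The jar cap shows at about (318,243) and the prediction was (320,246), so they agree to about 1 mm. Next is the descent onto jar 2.

```bash
python3 -c "
from h import *
s=sense();print(wrist2z((318.5,243.5),50,s),wrist2z((376,83),50,s))
P=wrist2z((318.5,243.5),50,s)
go(*P,20)"
```

```text
[ 445.03231364 -122.93429513] [ 558.21506922 -119.54867886]
tcp [ 443.1 -121.1  147.6] rpy [179.8    0.57 -69.59] F [ 0.2 -0.7  0.5] gap 85.8 t 2.7
need tool xyz /20: [ 0.18 -0.08  6.38]
```

```bash
python3 -m pendant '[[[0.1,-0.1,0.5,0],[0.1,0,0.8,0],[0,0,0.8,0],[0,0,0.8,0],[0,0,0.8,0],[0,0,0.8,0],[0,0,0.8,0],[0,0,0.7,0],[0,0,0.3,0],[0,0,0.1,0]]]' 1; python3 -c "
from h import *
go(445,-122.9,17)"
```

```text
time: 3.53
tool_pos: [447.9, -125.5, 11.7]
tcp_rot: [-179.9, 0.3, -69.7]
ft_force: [0.0, 0.4, 0.2]
finger_gap: 85.2
tcp [ 447.9 -125.5   11.7] rpy [-179.94    0.32  -69.69] F [0.  0.4 0.2] gap 85.2 t 3.53
need tool xyz /20: [-0.17  0.09 -0.26]
```

```bash
python3 -m pendant '[[[-0.2,0.1,-0.3,0],[0,0,0,0],[0,0,0,0],[0,0,0,0],[0,0,0,0],[0,0,0,0],[0,0,0,0],[0,0,0,0],[0,0,0,0],[0,0,0,0]]]' -1 40; python3 -c "
from h import *
go(445,-122.9,17)"
```

```text
time: 4.37
tool_pos: [446.9, -123.2, 21.8]
tcp_rot: [-179.7, 0.1, -69.7]
ft_force: [0.1, -0.9, -0.8]
finger_gap: 38.9
tcp [ 446.9 -123.2   21.8] rpy [-1.797e+02  1.000e-01 -6.969e+01] F [ 0.1 -0.9 -0.8] gap 38.9 t 4.37
need tool xyz /20: [-0.04  0.09  0.24]
```

```bash
python3 -m pendant '[[[0,0,-0.5,0],[0,0,-0.6,0],[0,0,-0.6,0],[0,0,-0.5,0],[0,0,-0.3,0],[0,0,0,0],[0,0,0,0],[0,0,0,0],[0,0,0,0],[0,0,0,0]]]'; python3 -c "
from h import *
go(467.1,-311.2)"
```

```text
time: 5.2
tool_pos: [445.6, -123.0, 75.3]
tcp_rot: [-179.8, 0.2, -69.7]
ft_force: [0.0, -0.1, -0.7]
finger_gap: 39.0
tcp [ 445.6 -123.    75.3] rpy [-179.8     0.19  -69.69] F [ 0.  -0.1 -0.7] gap 39.0 t 5.2
need tool xyz /20: [ 9.2   2.26 -0.04]
```

```bash
python3 -m pendant '[[[0.5,0.2,0,0],[1,0.25,0,0],[1,0.25,0,0],[1,0.25,0,0],[1,0.25,0,0],[1,0.25,0,0],[1,0.25,0,0],[1,0.25,0,0],[0.9,0.2,0,0],[0.6,0.1,0,0]]]'; python3 -c "
from h import *
go(467.1,-311.2)"
```

```text
time: 6.03
tool_pos: [461.7, -318.0, 67.9]
tcp_rot: [179.8, 0.6, -69.4]
ft_force: [-0.5, -0.1, -0.4]
finger_gap: 39.1
tcp [ 461.7 -318.    67.9] rpy [179.83   0.56 -69.39] F [-0.5 -0.1 -0.4] gap 39.1 t 6.03
need tool xyz /20: [-0.22 -0.37  0.  ]
```

```bash
python3 -m pendant '[[[0.1,0.1,0,0],[0,0,0,0],[0,0,0,0],[0,0,0,0],[0,0,0,0],[0,0,0,0],[0,0,0,0],[0,0,0,0],[0,0,0,0],[0,0,0,0]]]'; python3 -c "
from h import *
go(467.1,-311.2)
cv2.imwrite('pics/w2.png',snapshot('wrist')[:,:,::-1]);
im=snapshot('top')[:,:,::-1];cv2.imwrite('pics/t2.png',cv2.resize(im[150:310,420:570],None,fx=3.7,fy=3.7,interpolation=2))"
```

```text
time: 6.87
tool_pos: [458.3, -320.5, 65.7]
tcp_rot: [179.7, 0.7, -69.4]
ft_force: [-0.0, 0.5, -1.2]
finger_gap: 38.9
tcp [ 458.3 -320.5   65.7] rpy [179.71   0.75 -69.38] F [-0.   0.5 -1.2] gap 38.9 t 6.87
need tool xyz /20: [-0.28 -0.57  0.  ]
```

View pics/w2.png

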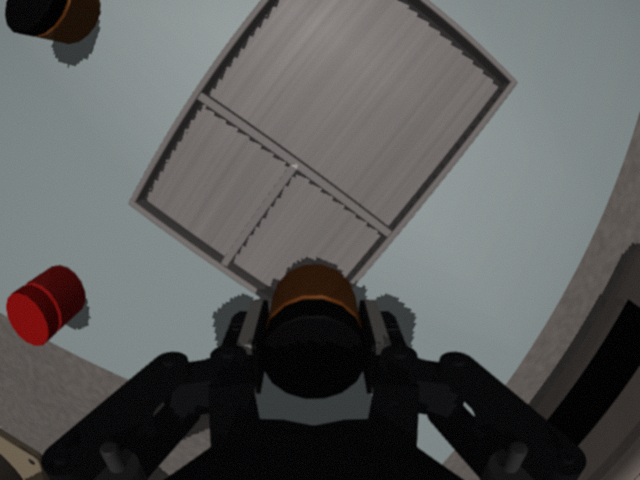

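View pics/t2.png

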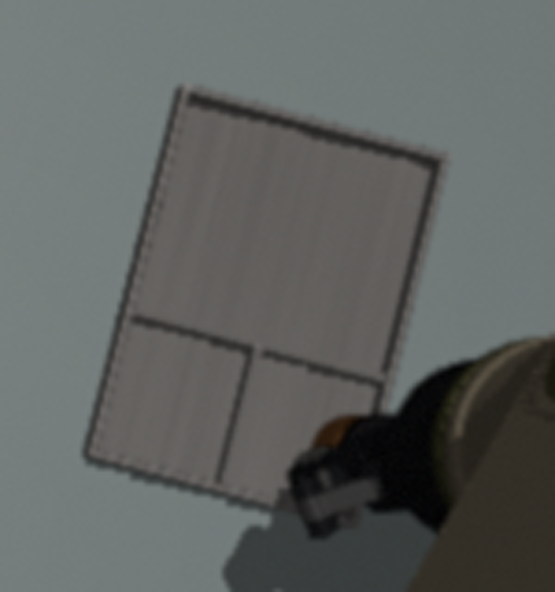

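```bash
cat > tray.py <<'E'
from h import *
from scipy.optimize import least_squares
def fit(pairs,s):
    W=np.array([wrist2z(p,16,s) for p,_ in pairs]);L=np.array([l for _,l in pairs],float)
    A=lambda t:np.array([[np.cos(t),-np.sin(t)],[np.sin(t),np.cos(t)]])
    f=lambda p:((A(p[2])@L.T).T+p[:2]-W).ravel()
    r=least_squares(f,[530,-295,-.27]);p=r.x;print("tray",p[:2].round(1),np.degrees(p[2]).round(2),r.fun.round(1))
    for c in [(36.5,0),(-56.5,33),(-56.5,-33)]: print(c,(A(p[2])@c+p[:2]).round(1))
E
python3 - <<'E'
from tray import *
s=sense()
fit([((516,82),(95,-67.5)),((131,203),(-95,67.5)),((294,167),(-20,0)),((203,97),(-20,65.5)),((388,233),(-20,-65.5)),((229,263),(-93,0))],s)
E
```

```text
tray [ 531.3 -296.5] -16.03 [ 2.2 -2.4 -1.3  1.6  2.5 -1.2  1.2  3.9 -0.2 -4.3 -4.4  2.4]
(36.5, 0) [ 566.4 -306.6]
(-56.5, 33) [ 486.1 -249.2]
(-56.5, -33) [ 467.9 -312.7]
```

```bash
python3 -m pendant '[[[-0.2,-0.3,0.1,0],[-0.1,-0.3,0.2,0],[0,0,0.3,0],[0,0,0.3,0],[0,0,0.3,0],[0,0,0.2,0],[0,0,0.1,0],[0,0,0,0],[0,0,0,0],[0,0,0,0]]]'; python3 -c "
from h import *
go(467.5,-312,27)"
```

```text
time: 7.8
tool_pos: [467.4, -308.5, 30.8]
tcp_rot: [179.6, 0.9, -69.4]
ft_force: [0.3, 0.2, -1.5]
finger_gap: 38.8
tcp [ 467.4 -308.5   30.8] rpy [179.64   0.88 -69.39] F [ 0.3  0.2 -1.5] gap 38.8 t 7.8
need tool xyz /20: [0.17 0.05 0.19]
```

```bash
python3 -m pendant '[[[0.15,0.05,0.05,0],[0,0,0.05,0],[0,0,0.05,0],[0,0,0.05,0],[0,0,0,0],[0,0,0,0],[0,0,0,0],[0,0,0,0],[0,0,0,0],[0,0,0,0]]]'; python3 -c "
from h import *
go(467.5,-312,27)"
```

```text
time: 8.63
tool_pos: [468.2, -313.1, 27.9]
tcp_rot: [179.7, 0.7, -69.4]
ft_force: [-0.6, 0.6, -0.4]
finger_gap: 39.3
tcp [ 468.2 -313.1   27.9] rpy [179.71   0.74 -69.41] F [-0.6  0.6 -0.4] gap 39.3 t 8.63
need tool xyz /20: [-0.06  0.01  0.04]
```

```bash
python3 -m pendant '[[[0,0,0.05,0],[0,0,0.05,0],[0,0,0.05,0],[0,0,0.05,0],[0,0,0.05,0],[0,0,0,0],[0,0,0,0],[0,0,0,0],[0,0,0,0],[0,0,0,0]]]'; python3 -c "
from h import *
go(467.5,-312,27)"
```

```text
time: 9.47
tool_pos: [468.6, -313.3, 23.6]
tcp_rot: [179.7, 0.7, -69.4]
ft_force: [-0.1, 0.6, 1.5]
finger_gap: 38.6
tcp [ 468.6 -313.3   23.6] rpy [179.73   0.7  -69.4 ] F [-0.1  0.6  1.5] gap 38.6 t 9.47
need tool xyz /20: [-0.08  0.03 -0.17]
```

```bash
python3 -m pendant '[[[0,0,0.1,0],[0,0,0.1,0],[0,0,0,0],[0,0,0,0],[0,0,0,0],[0,0,0,0],[0,0,0,0],[0,0,0,0],[0,0,0,0],[0,0,0,0]]]'; python3 -c "
from h import *
go(467.5,-312,27)
for i in range(1):cv2.imwrite('pics/w3.png',snapshot('wrist')[:,:,::-1])"
```

```text
time: 10.3
tool_pos: [468.8, -313.4, 23.6]
tcp_rot: [179.7, 0.7, -69.4]
ft_force: [-0.8, 1.3, 2.3]
finger_gap: 39.0
tcp [ 468.8 -313.4   23.6] rpy [179.7    0.73 -69.39] F [-0.8  1.3  2.3] gap 39.0 t 10.3
need tool xyz /20: [-0.09  0.04 -0.17]
```

View pics/w3.png

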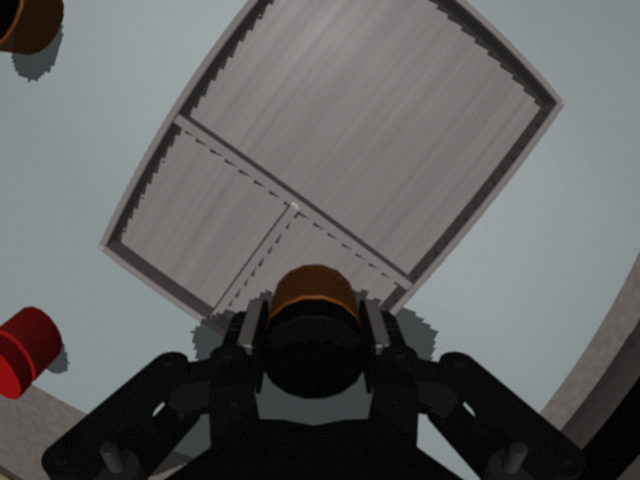

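The wrist view shows the jar inside the small -y compartment, and z has stopped going down, so it's on the floor. Release and rise.

```bash
python3 -m pendant '[[[0,0,0,0],[0,0,0,0],[0,0,0,0],[0,0,0,0],[0,0,0,0],[0,0,0,0],[0,0,-0.3,0],[0,0,-0.8,0],[0,0,-1,0],[0,0,-1,0]]]' 1; python3 -c "
from h import *
go(558.2,-120,130)"
```

```text
time: 11.18
tool_pos: [465.7, -311.1, 82.3]
tcp_rot: [179.4, 1.3, -69.4]
ft_force: [-0.2, -0.4, -0.2]
finger_gap: 85.5
tcp [ 465.7 -311.1   82.3] rpy [179.38   1.27 -69.4 ] F [-0.2 -0.4 -0.2] gap 85.5 t 11.18
need tool xyz /20: [-7.37 -7.67 -2.31]
```

```bash
python3 -m pendant '[[[0,0,-0.8,0],[-0.6,-0.6,-0.8,0],[-0.9,-0.9,-0.2,0],[-1,-1,0,0],[-1,-1,0,0],[-1,-1,0,0],[-0.9,-1,0,0],[-0.8,-0.9,0,0],[-0.5,-0.5,0,0],[-0.2,-0.2,0,0]]]'; python3 -c "
from h import *
go(558.2,-120,130)"
```

```text
time: 12.02
tool_pos: [558.1, -130.1, 135.2]
tcp_rot: [180.0, 0.5, -69.7]
ft_force: [-0.8, -0.3, 0.1]
finger_gap: 85.3
tcp [ 558.1 -130.1  135.2] rpy [179.98   0.5  -69.71] F [-0.8 -0.3  0.1] gap 85.3 t 12.02
need tool xyz /20: [-0.47 -0.18  0.26]
```

```bash
python3 -m pendant '[[[0,0,0,0],[0,0,0,0],[0,0,0,0],[0,0,0,0],[0,0,0,0],[0,0,0,0],[0,0,0,0],[0,0,0,0],[0,0,0,0],[0,0,0,0]]]'; python3 -c "
from h import *
go(558.2,-120,17)
s=sense()
im=snapshot('wrist')[:,:,::-1].copy()
cv2.imwrite('pics/w4.png',im);print(wproj((558.2,-120,50),s))"
```

```text
time: 12.85
tool_pos: [556.6, -134.1, 135.9]
tcp_rot: [179.9, 0.4, -69.9]
ft_force: [-0.8, -0.0, 0.9]
finger_gap: 85.4
tcp [ 556.6 -134.1  135.9] rpy [179.93   0.44 -69.9 ] F [-0.8 -0.   0.9] gap 85.4 t 12.85
need tool xyz /20: [-0.59 -0.32  5.95]
[294.93913078 241.99337565]
```

View pics/w4.png

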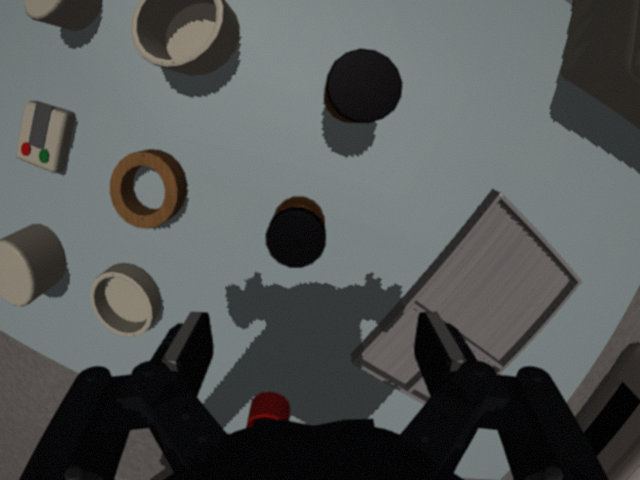

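Jar 1's cap is at (295.5,237.5), about 2 mm from the prediction.

```bash
python3 -c "
from h import *
s=sense();P=wrist2z((295.5,238),50,s);print(P);go(*P,17)"; python3 -m pendant '[[[-0.3,-0.2,0.4,0],[-0.3,-0.2,0.7,0],[0,0,0.7,0],[0,0,0.7,0],[0,0,0.7,0],[0,0,0.7,0],[0,0,0.6,0],[0,0,0.4,0],[0,0,0.2,0],[0,0,0,0]]]' ; python3 -c "
from h import *
go(559,-119,17)"
```

```text
[ 560.87012579 -119.42791432]
tcp [ 556.6 -134.1  135.9] rpy [179.93   0.44 -69.9 ] F [-0.1  0.2  0.4] gap 85.3 t 12.9
need tool xyz /20: [-0.57 -0.46  5.95]
time: 13.73
tool_pos: [560.7, -114.0, 26.1]
tcp_rot: [-180.0, 0.5, -69.8]
ft_force: [0.4, -1.0, -0.6]
finger_gap: 85.5
tcp [ 560.7 -114.    26.1] rpy [-179.98    0.47  -69.82] F [ 0.4 -1.  -0.6] gap 85.5 t 13.73
need tool xyz /20: [0.21 0.16 0.45]
```

```bash
python3 -m pendant '[[[0.25,0.1,0.2,0],[0,0,0.15,0],[0,0,0,0],[0,0,0,0],[0,0,0,0],[0,0,0,0],[0,0,0,0],[0,0,0,0],[0,0,0,0],[0,0,0,0]]]' ; python3 -c "
from h import *
go(560,-119.2,17)"
```

```text
time: 14.57
tool_pos: [563.5, -121.1, 22.3]
tcp_rot: [-179.7, 0.2, -69.8]
ft_force: [-0.2, -0.6, 0.2]
finger_gap: 85.5
tcp [ 563.5 -121.1   22.3] rpy [-179.7     0.24  -69.85] F [-0.2 -0.6  0.2] gap 85.5 t 14.57
need tool xyz /20: [-0.15  0.13  0.27]
```

Good enough. One small correction, then close.

```bash
python3 -m pendant '[[[-0.1,0.1,0.15,0],[0,0,0.05,0],[0,0,0,0],[0,0,0,0],[0,0,0,0],[0,0,0,0],[0,0,0,0],[0,0,0,0],[0,0,0,0],[0,0,0,0]]]' -1 40; python3 -c "
from h import *
go(560,-119.2,17)"
```

```text
time: 15.4
tool_pos: [560.8, -119.7, 18.1]
tcp_rot: [-179.7, 0.2, -69.8]
ft_force: [-0.7, -0.2, 0.9]
finger_gap: 38.8
tcp [ 560.8 -119.7   18.1] rpy [-179.68    0.23  -69.83] F [-0.7 -0.2  0.9] gap 38.8 t 15.4
need tool xyz /20: [-0.03  0.03  0.06]
```

```bash
python3 -m pendant '[[[0,0,-0.5,0],[0,0,-0.6,0],[0,0,-0.6,0],[0,0,-0.5,0],[0,0,-0.3,0],[0,0,0,0],[0,0,0,0],[0,0,0,0],[0,0,0,0],[0,0,0,0]]]'; python3 -c "
from h import *
go(485.6,-248.4)"
```

```text
time: 16.23
tool_pos: [561.1, -120.1, 75.0]
tcp_rot: [-179.6, 0.2, -69.8]
ft_force: [0.5, 0.1, -1.2]
finger_gap: 38.8
tcp [ 561.1 -120.1   75. ] rpy [-1.7959e+02  1.6000e-01 -6.9840e+01] F [ 0.5  0.1 -1.2] gap 38.8 t 16.23
need tool xyz /20: [ 4.72  5.75 -0.05]
```

```bash
python3 -m pendant '[[[0.4,0.4,0,0],[0.6,0.7,0,0],[0.6,0.7,0,0],[0.6,0.7,0,0],[0.6,0.7,0,0],[0.6,0.7,0,0],[0.5,0.6,0,0],[0.4,0.5,0,0],[0.2,0.3,0,0],[0.1,0.1,0,0]]]'; python3 -c "
from h import *
go(485.6,-248.4)"
```

```text
time: 17.07
tool_pos: [481.5, -251.7, 68.0]
tcp_rot: [179.9, 0.5, -69.7]
ft_force: [0.8, -0.0, -0.8]
finger_gap: 38.9
tcp [ 481.5 -251.7   68. ] rpy [179.95   0.52 -69.69] F [ 0.8 -0.  -0.8] gap 38.9 t 17.07
need tool xyz /20: [-0.08 -0.25  0.  ]
```

```bash
python3 -m pendant '[[[0.1,0.1,0,0],[0,0,0,0],[0,0,0,0],[0,0,0,0],[0,0,0,0],[0,0,0,0],[0,0,0,0],[0,0,0,0],[0,0,0,0],[0,0,0,0]]]'; python3 -c "
from h import *
go(485.6,-248.4)
cv2.imwrite('pics/w5.png',snapshot('wrist')[:,:,::-1])"
```

```text
time: 17.9
tool_pos: [481.0, -252.3, 67.3]
tcp_rot: [179.9, 0.6, -69.5]
ft_force: [-0.2, -0.2, -1.2]
finger_gap: 38.8
tcp [ 481.  -252.3   67.3] rpy [179.94   0.6  -69.54] F [-0.2 -0.2 -1.2] gap 38.8 t 17.9
need tool xyz /20: [-0.1  -0.28  0.  ]
```

View pics/w5.png

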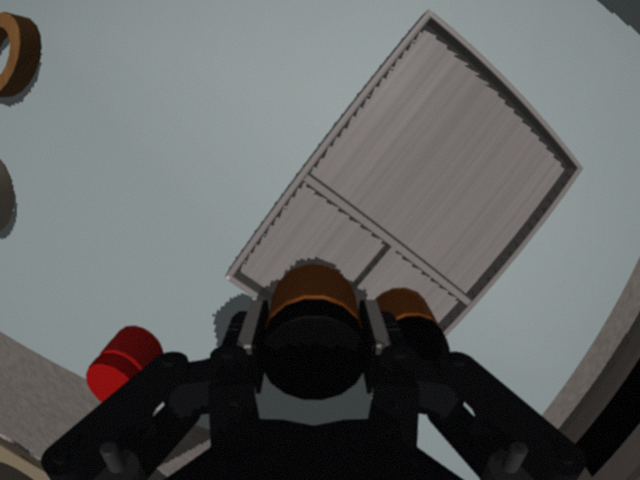

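```bash
python3 - <<'E'
from tray import *
fit([((428,12),(95,67.5)),((580,168),(95,-67.5)),((228,277),(-95,67.5)),((311,179),(-20,65.5)),((388,246),(-20,0)),((468,302),(-20,-65.5))],sense())
E
python3 -m pendant '[[[-0.1,-0.3,0.1,0],[0,0,0.3,0],[0,0,0.3,0],[0,0,0.4,0],[0,0,0.3,0],[0,0,0.3,0],[0,0,0.1,0],[0,0,0.05,0],[0,0,0,0],[0,0,0,0]]]'; python3 -c "
from h import *
go(485.6,-248.4,20)"
```

```text
tray [ 530.  -294.8] -16.27 [ 2.2  0.9  1.1 -2.5 -2.2  3.2 -0.3  5.9  1.1 -4.1 -1.9 -3.3]
(36.5, 0) [ 565.1 -305. ]
(-56.5, 33) [ 485.  -247.3]
(-56.5, -33) [ 466.5 -310.7]
time: 18.78
tool_pos: [485.0, -246.7, 24.4]
tcp_rot: [179.8, 0.8, -69.6]
ft_force: [-0.1, -0.6, -0.9]
finger_gap: 38.7
tcp [ 485.  -246.7   24.4] rpy [179.84   0.75 -69.55] F [-0.1 -0.6 -0.9] gap 38.7 t 18.78
need tool xyz /20: [ 0.09 -0.    0.22]
```

```bash
python3 -m pendant '[[[0.05,0,0.05,0],[0,0,0.05,0],[0,0,0.05,0],[0,0,0.1,0],[0,0,0.05,0],[0,0,0.05,0],[0,0,0,0],[0,0,0,0],[0,0,0,0],[0,0,0,0]]]'; python3 -c "
from h import *
go(485.6,-248.4,20)"
```

```text
time: 19.62
tool_pos: [487.5, -249.2, 22.4]
tcp_rot: [-180.0, 0.5, -69.6]
ft_force: [0.3, -0.4, -0.8]
finger_gap: 39.1
tcp [ 487.5 -249.2   22.4] rpy [-180.      0.53  -69.55] F [ 0.3 -0.4 -0.8] gap 39.1 t 19.62
need tool xyz /20: [-0.07  0.08  0.12]
```

```bash
python3 -m pendant '[[[0,0,0.1,0],[0,0,0.1,0],[0,0,0.1,0],[0,0,0.05,0],[0,0,0.05,0],[0,0,0,0],[0,0,0,0],[0,0,0,0],[0,0,0,0],[0,0,0,0]]]'; python3 -c "
from h import *
go(485.6,-248.4,20)"
```

```text
time: 20.45
tool_pos: [488.3, -249.6, 22.2]
tcp_rot: [180.0, 0.5, -69.5]
ft_force: [-1.5, 1.4, 3.6]
finger_gap: 39.0
tcp [ 488.3 -249.6   22.2] rpy [179.96   0.54 -69.52] F [-1.5  1.4  3.6] gap 39.0 t 20.45
need tool xyz /20: [-0.1   0.11  0.11]
```

```bash
python3 -m pendant '[[[0,0,0,0],[0,0,0,0],[0,0,0,0],[0,0,0,0],[0,0,-0.1,0],[0,0,-0.4,0],[0,0,-0.8,0],[0,0,-1,0],[0,0,-1,0],[0,0,-1,0]]]' 0.4; python3 -c "
from h import *
go(669.7,-1.1,150)"
```

```text
time: 21.28
tool_pos: [484.5, -247.8, 106.3]
tcp_rot: [179.6, 1.1, -69.5]
ft_force: [0.0, 0.2, 0.8]
finger_gap: 59.9
tcp [ 484.5 -247.8  106.3] rpy [179.56   1.08 -69.53] F [0.  0.2 0.8] gap 59.9 t 21.28
need tool xyz /20: [ -8.36 -12.97  -2.13]
```

```bash
python3 -m pendant '[[[0,0,-0.8,0],[-0.5,-0.5,-0.3,0],[-1,-1,0,0],[-1,-1,0,0],[-1,-1,0,0],[-1,-1,0,0],[-1,-1,0,0],[-1,-1,0,0],[-1,-1,0,0],[-1,-1,0,0]]]' 1; python3 -c "
from h import *
go(669.7,-1.1,150)
im=snapshot('top')[:,:,::-1];cv2.imwrite('pics/t3.png',cv2.resize(im[100:320,240:560],None,fx=2.4,fy=2.4,interpolation=2))"
```

```text
time: 22.12
tool_pos: [592.7, -29.2, 148.3]
tcp_rot: [-179.7, 0.2, -70.1]
ft_force: [0.6, -0.4, -0.8]
finger_gap: 85.4
tcp [592.7 -29.2 148.3] rpy [-1.7969e+02  1.5000e-01 -7.0080e+01] F [ 0.6 -0.4 -0.8] gap 85.4 t 22.12
need tool xyz /20: [-0.01 -4.1  -0.06]
```

View pics/t3.png

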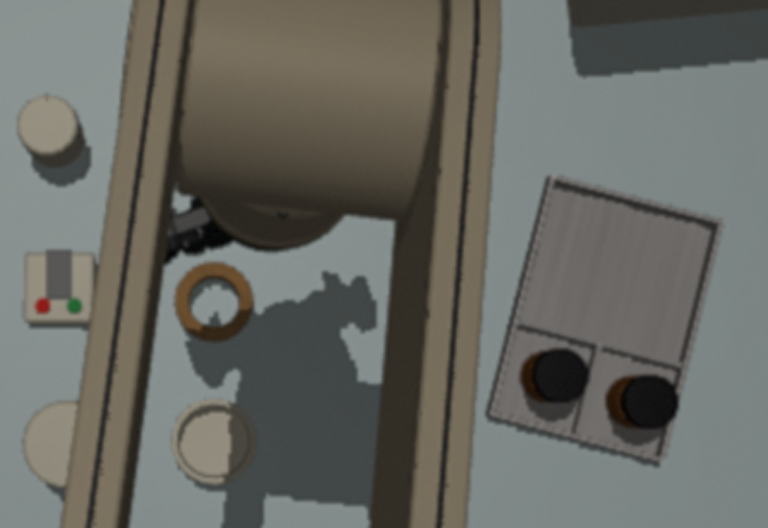

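Both short jars stand in their compartments, with caps at crop (559,375) and (649,402). Next is pot_open.

```bash
python3 -m pendant '[[[0,-0.8,0,0],[0,-0.8,0,0],[0,-0.7,0,0],[0,-0.6,0,0],[0,-0.4,0,0],[0,-0.2,0,0],[0,0,0,0],[0,0,0,0],[0,0,0,0],[0,0,0,0]]]' 1; python3 -c "
from h import *
go(669.7,-1.1,20)
s=sense()
cv2.imwrite('pics/w6.png',snapshot('wrist')[:,:,::-1]);print(wproj((669.7,-1.1,55),s))"
```

```text
time: 23.0
tool_pos: [662.8, 4.5, 154.4]
tcp_rot: [-179.4, 0.2, -69.6]
ft_force: [-0.0, -0.1, -0.8]
finger_gap: 85.5
tcp [662.8   4.5 154.4] rpy [-179.42    0.22  -69.57] F [-0.  -0.1 -0.8] gap 85.5 t 23.0
need tool xyz /20: [ 0.41 -0.16  6.72]
[325.41454601 239.89542753]
```

View pics/w6.png

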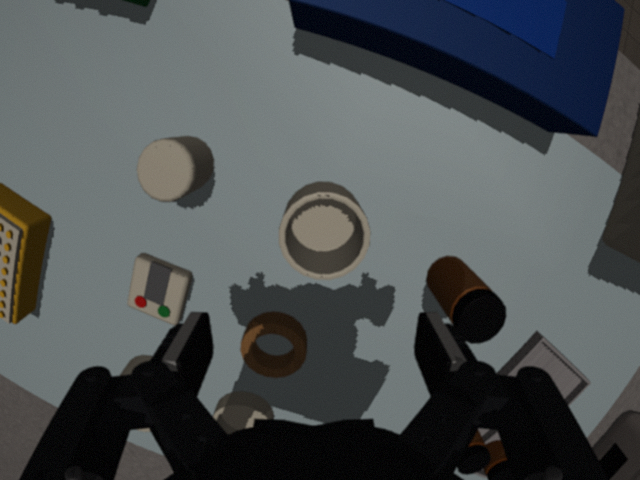

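```bash
python3 -c "
from h import *
s=sense();P=wrist2z((325,235),55,s);print(P);go(*P,20)"; python3 -m pendant '[[[0.2,-0.2,0.4,0],[0.2,-0.1,0.7,0],[0,0,0.7,0],[0,0,0.7,0],[0,0,0.7,0],[0,0,0.5,0],[0,0,0.3,0],[0,0,0,0],[0,0,0,0],[0,0,0,0]]]' ; python3 -c "
from h import *
go(671,-0.5,20)"
```

```text
[6.72851989e+02 3.29658702e-01]
tcp [662.8   4.5 154.4] rpy [-179.42    0.22  -69.57] F [-0.7 -0.5  0.7] gap 85.2 t 23.05
need tool xyz /20: [ 0.4  -0.33  6.72]
time: 23.88
tool_pos: [669.0, -2.4, 61.0]
tcp_rot: [-179.8, 0.4, -69.7]
ft_force: [0.0, 0.9, -0.0]
finger_gap: 85.2
tcp [669.   -2.4  61. ] rpy [-179.8     0.38  -69.69] F [ 0.   0.9 -0. ] gap 85.2 t 23.88
need tool xyz /20: [-0.04 -0.12  2.05]
```

```bash
python3 -m pendant '[[[-0.05,-0.15,0.4,0],[0,0,0.5,0],[0,0,0.5,0],[0,0,0.4,0],[0,0,0.1,0],[0,0,0,0],[0,0,0,0],[0,0,0,0],[0,0,0,0],[0,0,0,0]]]' ; python3 -c "
from h import *
go(672,0,20)"
```

```text
time: 24.72
tool_pos: [674.0, 0.1, 21.8]
tcp_rot: [-179.6, 0.3, -69.7]
ft_force: [0.1, 0.1, 0.5]
finger_gap: 85.2
tcp [6.74e+02 1.00e-01 2.18e+01] rpy [-179.56    0.27  -69.67] F [0.1 0.1 0.5] gap 85.2 t 24.72
need tool xyz /20: [-0.03  0.1   0.09]
```

```bash
python3 -m pendant '[[[0,0.1,0.2,0],[0,0,0.2,0],[0,0,0.1,0],[0,0,0,0],[0,0,0,0],[0,0,0,0],[0,0,0,0],[0,0,0,0],[0,0,0,0],[0,0,0,0]]]' ; python3 -c "
from h import *
go(672,0,12)"
```

```text
time: 25.55
tool_pos: [672.8, -0.7, 12.1]
tcp_rot: [-179.5, 0.2, -69.7]
ft_force: [0.2, 0.5, 0.0]
finger_gap: 85.3
tcp [672.8  -0.7  12.1] rpy [-179.45    0.22  -69.67] F [0.2 0.5 0. ] gap 85.3 t 25.55
need tool xyz /20: [-0.05  0.03  0.  ]
```

```bash
python3 -m pendant '[[[0,0,0,0],[0,0,0,0],[0,0,0,0],[0,0,0,0],[0,0,0,0],[0,0,0,0],[0,0,0,0],[0,0,0,0],[0,0,0,0],[0,0,0,0]]]' -1 40 ; python3 -c "
from h import *
go(672,0,12)"
```

```text
time: 26.38
tool_pos: [673.3, -0.7, 12.7]
tcp_rot: [-179.4, 0.2, -69.7]
ft_force: [0.3, -0.7, 0.7]
finger_gap: 64.1
tcp [673.3  -0.7  12.7] rpy [-179.4     0.19  -69.67] F [ 0.3 -0.7  0.7] gap 64.1 t 26.38
need tool xyz /20: [-0.06  0.05  0.04]
```

```bash
python3 -m pendant '[[[0,0,-0.4,0],[0,0,-0.8,0],[0,0,-0.9,0],[0,0,-0.9,0],[0,0,-0.9,0],[0,0,-0.9,0],[0,0,-0.8,0],[0,0,-0.6,0],[0,0,-0.3,0],[0,0,0,0]]]'; python3 -c "
from h import *
go(565.7,-305.3)
cv2.imwrite('pics/w7.png',snapshot('wrist')[:,:,::-1])"
```

```text
time: 27.22
tool_pos: [670.1, -1.5, 150.4]
tcp_rot: [-179.6, 0.3, -69.7]
ft_force: [0.8, 0.4, -0.8]
finger_gap: 63.3
tcp [670.1  -1.5 150.4] rpy [-179.62    0.3   -69.67] F [ 0.8  0.4 -0.8] gap 63.3 t 27.22
need tool xyz /20: [12.43 10.17 -0.13]
```

View pics/w7.png

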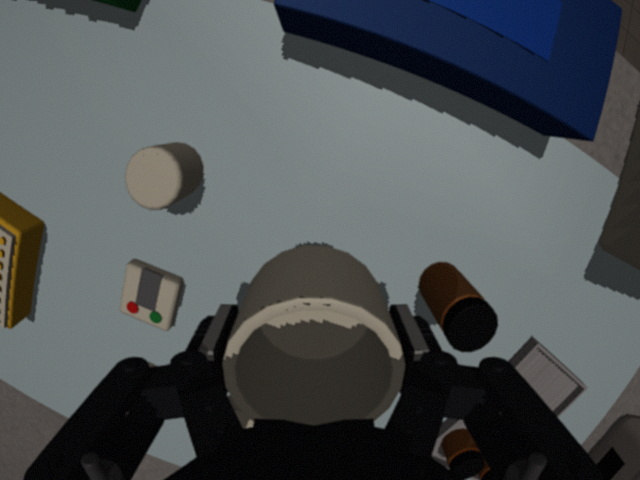

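The pot is held straight. I'll carry it over to the tray at a height that clears the tall jar.

```bash
python3 -m pendant '[[[0.5,0.4,0,0],[0.8,0.7,0,0],[1,0.8,0,0],[1,0.8,0,0],[1,0.8,0,0],[1,0.8,0,0],[1,0.8,0,0],[1,0.8,0,0],[1,0.8,0,0],[1,0.8,0,0]]]'; python3 -c "
from h import *
go(565.7,-305.3)"
```

```text
time: 28.1
tool_pos: [581.5, -235.2, 131.6]
tcp_rot: [179.4, 1.1, -69.2]
ft_force: [0.2, -0.4, -1.4]
finger_gap: 63.8
tcp [ 581.5 -235.2  131.6] rpy [179.36   1.09 -69.23] F [ 0.2 -0.4 -1.4] gap 63.8 t 28.1
need tool xyz /20: [ 3.    1.98 -0.03]
```

```bash
python3 -m pendant '[[[0.8,0.5,0,0],[0.7,0.4,0,0],[0.5,0.3,0,0],[0.3,0.3,0,0],[0.1,0.1,0,0],[0,0,0,0],[0,0,0,0],[0,0,0,0],[0,0,0,0],[0,0,0,0]]]'; python3 -c "
from h import *
go(565.7,-305.3)
cv2.imwrite('pics/w8.png',snapshot('wrist')[:,:,::-1])"
```

```text
time: 28.93
tool_pos: [558.6, -297.6, 121.5]
tcp_rot: [178.8, 1.7, -69.5]
ft_force: [0.4, -0.7, -0.4]
finger_gap: 63.8
tcp [ 558.6 -297.6  121.5] rpy [178.77   1.7  -69.53] F [ 0.4 -0.7 -0.4] gap 63.8 t 28.93
need tool xyz /20: [ 0.49 -0.2  -0.02]
```

View pics/w8.png

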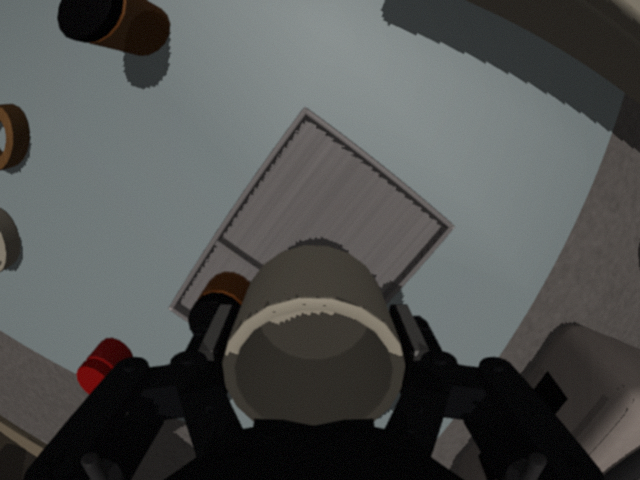

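```bash
python3 -m pendant '[[[0.2,-0.1,0.3,0],[0.2,-0.1,0.6,0],[0.1,0,0.7,0],[0,0,0.7,0],[0,0,0.7,0],[0,0,0.6,0],[0,0,0.4,0],[0,0,0.2,0],[0,0,0,0],[0,0,0,0]]]'; python3 -c "
from h import *
go(566,-305.3,16.7)"
```

```text
time: 29.82
tool_pos: [563.4, -302.7, 24.8]
tcp_rot: [178.6, 1.9, -69.4]
ft_force: [-0.1, 0.3, 0.0]
finger_gap: 63.5
tcp [ 563.4 -302.7   24.8] rpy [178.65   1.88 -69.4 ] F [-0.1  0.3  0. ] gap 63.5 t 29.82
need tool xyz /20: [ 0.18 -0.08  0.4 ]
```

```bash
python3 -m pendant '[[[0.15,-0.05,0.05,0],[0,0,0.05,0],[0,0,0.1,0],[0,0,0.1,0],[0,0,0.05,0],[0,0,0.05,0],[0,0,0,0],[0,0,0,0],[0,0,0,0],[0,0,0,0]]]'; python3 -c "
from h import *
go(566,-305.3,16.7)"
```

```text
time: 30.65
tool_pos: [568.0, -307.0, 20.3]
tcp_rot: [178.9, 1.6, -69.4]
ft_force: [0.2, 1.1, -0.7]
finger_gap: 63.7
tcp [ 568.  -307.    20.3] rpy [178.88   1.56 -69.4 ] F [ 0.2  1.1 -0.7] gap 63.7 t 30.65
need tool xyz /20: [-0.11  0.06  0.18]
```

```bash
python3 -m pendant '[[[0,0,0.1,0],[0,0,0.1,0],[0,0,0.1,0],[0,0,0.1,0],[0,0,0.1,0],[0,0,0,0],[0,0,0,0],[0,0,0,0],[0,0,0,0],[0,0,0,0]]]'; python3 -c "
from h import *
go(566,-305.3,16.7)"
```

```text
time: 31.48
tool_pos: [569.0, -307.6, 17.9]
tcp_rot: [178.9, 1.4, -69.4]
ft_force: [-0.7, 0.2, -1.0]
finger_gap: 63.7
tcp [ 569.  -307.6   17.9] rpy [178.94   1.43 -69.37] F [-0.7  0.2 -1. ] gap 63.7 t 31.48
need tool xyz /20: [-0.16  0.1   0.07]
```

```bash
python3 -m pendant '[[[0,0,0.15,0],[0,0,0.15,0],[0,0,0.1,0],[0,0,0.1,0],[0,0,0,0],[0,0,0,0],[0,0,0,0],[0,0,0,0],[0,0,0,0],[0,0,0,0]]]'; python3 -c "
from h import *
go(566,-305.3,16.7)"
```

```text
time: 32.32
tool_pos: [570.1, -308.6, 17.6]
tcp_rot: [179.0, 1.3, -69.3]
ft_force: [-0.7, -0.1, 3.4]
finger_gap: 63.9
tcp [ 570.1 -308.6   17.6] rpy [178.98   1.33 -69.34] F [-0.7 -0.1  3.4] gap 63.9 t 32.32
need tool xyz /20: [-0.23  0.13  0.05]
```

Floor contact is felt at 3.4 N, with z stalled. Release.

```bash
python3 -m pendant '[[[0,0,0,0],[0,0,0,0],[0,0,0,0],[0,0,0,0],[0,0,0,0],[0,0,-0.1,0],[0,0,-0.3,0],[0,0,-0.7,0],[0,0,-1,0],[0,0,-1,0]]]' 1; python3 -c "
from h import *
go(443,108)"
```

```text
time: 33.15
tool_pos: [567.5, -306.9, 76.2]
tcp_rot: [178.6, 1.9, -69.4]
ft_force: [0.8, 0.3, -0.5]
finger_gap: 85.4
tcp [ 567.5 -306.9   76.2] rpy [178.56   1.89 -69.36] F [ 0.8  0.3 -0.5] gap 85.4 t 33.15
need tool xyz /20: [-21.59  -1.5    0.68]
```

```bash
python3 -m pendant '[[[0,0,-1,0],[0,0,-1,0],[0,0,-0.8,0],[0,0,-0.6,0],[0,0,-0.4,0],[0,0,0,0],[0,0,0,0],[0,0,0,0],[0,0,0,0],[0,0,0,0]]]' 1; python3 -c "
from h import *
go(443,108)
s=sense();print(s['tool_pos'],s['tcp_rot'])
cv2.imwrite('pics/w9.png',snapshot('wrist')[:,:,::-1])"
```

```text
time: 33.98
tool_pos: [572.9, -310.2, 168.4]
tcp_rot: [179.0, 1.3, -69.3]
ft_force: [-0.9, -0.0, -0.0]
finger_gap: 85.1
tcp [ 572.9 -310.2  168.4] rpy [178.97   1.34 -69.34] F [-0.9 -0.  -0. ] gap 85.1 t 33.98
need tool xyz /20: [-21.85  -1.31   0.49]
[ 572.86181515 -310.18537233  168.369808  ] [178.96728884   1.3441327  -69.34273112]
```

View pics/w9.png

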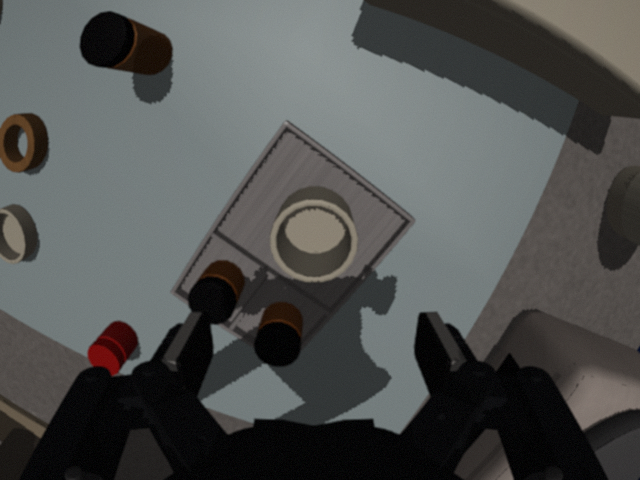

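Run:
```python
from h import *
from scipy.optimize import least_squares
s=sense();im=cv2.imread('pics/w9.png')
# fit: white rim outer edge; mask bright
c=calibration("wrist")
g=cv2.cvtColor(im,cv2.COLOR_BGR2HSV)
print([im[y,x].tolist() for x,y in [(314,272),(276,240),(352,240),(314,285)]])
for u in [(314,238),(314,240),(314.,236)]: print(u,wrist2z(u,59,s))
P=wrist2z((314,239),59,s)
# overlay projected outer rim
for k in range(72):
    a=k*np.pi/36;u=wproj((P[0]+32*np.cos(a),P[1]+32*np.sin(a),59),s);cv2.circle(im,tuple(int(round(4*v)) for v in u),1,(0,255,0),-1,shift=2)
cv2.imwrite('pics/w9o.png',cv2.resize(im[170:310,230:400],None,fx=4.5,fy=4.2,interpolation=cv2.INTER_NEAREST))
```

```text
[[60, 67, 71], [70, 79, 83], [103, 116, 122], [42, 42, 44]]
(314, 238) [ 571.76833068 -307.95096303]
(314, 240) [ 570.36667004 -308.4785136 ]
(314.0, 236) [ 573.16495275 -307.4253187 ]
```

View pics/w9o.png

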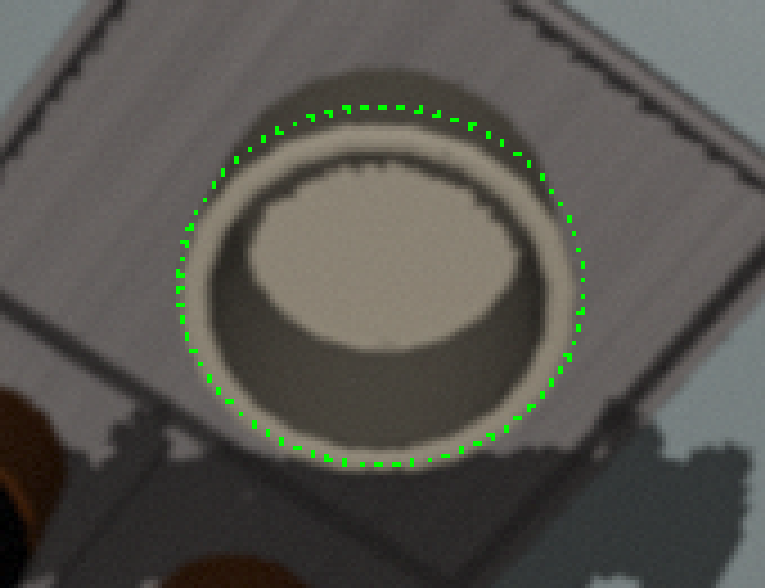

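pot_open stands in the big compartment, with its rim centre near (313.7,240.5). I'll look at pot_inverted from the same relative viewpoint so the camera bias cancels.

```bash
python3 -c "
from h import *
print(wrist2z((313.7,240.5),59,sense()))"; python3 -m pendant '[[[-0.6,0,0,0],[-1,0,0,0],[-1,0,0,0],[-1,0,0,0],[-1,-0.1,0,0],[-1,-0.1,0,0],[-1,-0.1,0,0],[-1,-0.1,0,0],[-1,-0.1,0,0],[-1,-0.1,0,0]]]' 1; python3 -m pendant '[[[-1,-0.1,0,0],[-1,-0.1,0,0],[-1,-0.1,0,0],[-1,-0.1,0,0],[-1,-0.1,0,0],[-1,0,0,0],[-1,0,0,0],[-1,0,0,0],[-1,0,0,0],[-0.8,0,0,0]]]' 1;python3 -c "
from h import *
go(443,108,164)"
```

```text
[ 569.93886802 -308.41175385]
time: 34.87
tool_pos: [508.4, -120.4, 162.0]
tcp_rot: [178.2, 2.0, -69.7]
ft_force: [1.1, 0.3, 0.1]
finger_gap: 85.3
time: 35.7
tool_pos: [440.5, 77.2, 161.4]
tcp_rot: [177.5, 2.4, -69.7]
ft_force: [0.5, 0.3, -0.0]
finger_gap: 85.5
tcp [440.5  77.2 161.4] rpy [177.54   2.44 -69.75] F [ 0.5  0.3 -0. ] gap 85.5 t 35.7
need tool xyz /20: [-1.41 -0.65 -0.1 ]
```

```bash
python3 -m pendant '[[[-0.3,-0.1,-0.1,0],[-0.3,-0.1,0,0],[-0.3,-0.1,0,0],[-0.2,-0.1,0,0],[-0.1,-0.05,0,0],[0,0,0,0],[0,0,0,0],[0,0,0,0],[0,0,0,0],[0,0,0,0]]]' 1;python3 -c "
from h import *
go(443,108,164)
cv2.imwrite('pics/w10.png',snapshot('wrist')[:,:,::-1])"
```

```text
time: 36.53
tool_pos: [440.1, 104.3, 162.0]
tcp_rot: [177.3, 2.5, -69.7]
ft_force: [0.0, -0.6, -0.4]
finger_gap: 85.4
tcp [440.1 104.3 162. ] rpy [177.32   2.46 -69.72] F [ 0.  -0.6 -0.4] gap 85.4 t 36.53
need tool xyz /20: [-0.13 -0.19 -0.1 ]
```

View pics/w10.png

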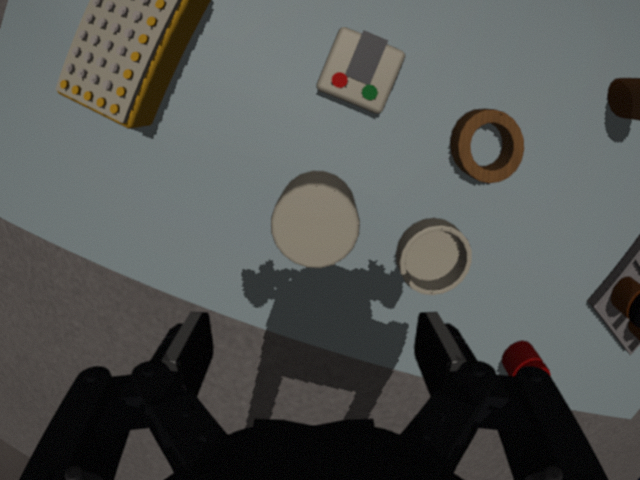

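Run:
```python
from scipy.spatial.transform import Rotation as Ro
import numpy as np
H=[("start",-179.99,.1,-69.21),("-x-y170mm",179.93,.49,-69.54),("-x-y",179.93,.43,-69.73),("small",179.79,.58,-69.59),("down130",-179.94,.32,-69.69),("up10",-179.7,.1,-69.7),("up54",-179.8,.19,-69.7),("+x180+y45",179.83,.56,-69.4),("idle",179.71,.75,-69.4),("down-y",179.64,.88,-69.4),("release up60",179.38,1.27,-69.4),("-x-y150each,up",179.98,.5,-69.7),("idle",179.93,.44,-69.9),("down",-180,.47,-69.8),("dwn",-179.7,.24,-69.85),("up",-179.59,.16,-69.84),("+x+y",179.95,.52,-69.7),("up",179.56,1.08,-69.5),("-x-y up",-179.69,.15,-70.1),("-y",-179.42,.22,-69.6),("up130",-179.62,.3,-69.7),("+x+y",179.36,1.09,-69.2),("+x+y slow",178.77,1.7,-69.5),("down",178.65,1.88,-69.4),("down slow",178.88,1.56,-69.4),("",178.94,1.43,-69.4),("contact",178.98,1.33,-69.3),("up60",178.56,1.89,-69.4),("up90",178.97,1.34,-69.3),("-x190",178.2,2,-69.7),("-x200",177.54,2.44,-69.75),("-x small",177.32,2.46,-69.7)]
for n,*e in H:
    R=Ro.from_euler('xyz',e,degrees=True).as_matrix()
    print(f"{n:18s} world tilt {np.degrees(R[:2,2]).round(2)} tool {np.degrees(R.T[:2,2]).round(2)}")
```

```text
start              world tilt [-0.03  0.1 ] tool [-0.1  -0.01]
-x-y170mm          world tilt [-0.24  0.43] tool [-0.49  0.07]
-x-y               world tilt [-0.21  0.38] tool [-0.43  0.07]
small              world tilt [-0.4   0.47] tool [-0.58  0.21]
down130            world tilt [-0.05  0.32] tool [-0.32 -0.06]
up10               world tilt [0.25 0.2 ] tool [-0.1 -0.3]
up54               world tilt [0.12 0.25] tool [-0.19 -0.2 ]
+x180+y45          world tilt [-0.36  0.46] tool [-0.56  0.17]
idle               world tilt [-0.54  0.6 ] tool [-0.75  0.29]
down-y             world tilt [-0.65  0.7 ] tool [-0.88  0.36]
release up60       world tilt [-1.03  0.97] tool [-1.27  0.62]
-x-y150each,up     world tilt [-0.19  0.46] tool [-0.5   0.02]
idle               world tilt [-0.22  0.39] tool [-0.44  0.07]
down               world tilt [-0.16  0.44] tool [-0.47 -0.  ]
dwn                world tilt [0.2  0.33] tool [-0.24 -0.3 ]
up                 world tilt [0.33 0.29] tool [-0.16 -0.41]
+x+y               world tilt [-0.23  0.47] tool [-0.52  0.05]
up                 world tilt [-0.79  0
[... 197 characters left out ...]
3  -0.38]
+x+y               world tilt [-0.99  0.79] tool [-1.09  0.64]
+x+y slow          world tilt [-1.75  1.16] tool [-1.7   1.23]
down               world tilt [-1.92  1.28] tool [-1.88  1.35]
down slow          world tilt [-1.6   1.07] tool [-1.56  1.12]
                   world tilt [-1.5   0.97] tool [-1.43  1.06]
contact            world tilt [-1.42  0.88] tool [-1.33  1.02]
up60               world tilt [-2.01  1.26] tool [-1.89  1.44]
up90               world tilt [-1.44  0.89] tool [-1.34  1.03]
-x190              world tilt [-2.38  1.25] tool [-2.   1.8]
-x200              world tilt [-3.15  1.44] tool [-2.44  2.46]
-x small           world tilt [-3.36  1.37] tool [-2.46  2.68]
```

```bash
cat >> h.py <<'E'
def tilt():
    s=sense();R=toolR(s);print("tilt world deg",np.degrees(R[:2,2]).round(2),"tcp",s["tool_pos"].round(1),"t",round(s["time"],2))
E
python3 -m pendant '[[[0,-1,0,0],[0,-1,0,0],[0,-1,0,0],[0,-1,0,0],[0,-1,0,0],[0,0,0,0],[0,0,0,0],[0,0,0,0],[0,0,0,0],[0,0,0,0]]]' 1 >/dev/null;python3 -c "
from h import *
tilt()"
python3 -m pendant '[[[0,0.5,0,0],[0,0.5,0,0],[0,0.5,0,0],[0,0.5,0,0],[0,0.5,0,0],[0,0.5,0,0],[0,0.5,0,0],[0,0.5,0,0],[0,0.5,0,0],[0,0.4,0,0]]]' 1 >/dev/null;python3 -c "
from h import *
tilt()"
```

```text
tilt world deg [-3.47  1.34] tcp [535.9 138.3 156. ] t 37.42
tilt world deg [-3.27  1.34] tcp [436.1 101.4 162.5] t 38.25
```

```bash
python3 -m pendant '[[[0,0,0,0.8],[0,0,0,0.8],[0,0,0,0.8],[0,0,0,0.8],[0,0,0,0],[0,0,0,-0.8],[0,0,0,-0.8],[0,0,0,-0.8],[0,0,0,-0.8],[0,0,0,0]]]' 1 ;python3 -c "
from h import *
tilt()"
python3 -m pendant '[[[0,0,0.6,0],[0,0,0.6,0],[0,0,0.6,0],[0,0,0.6,0],[0,0,0,0],[0,0,-0.6,0],[0,0,-0.6,0],[0,0,-0.6,0],[0,0,-0.6,0],[0,0,0,0]]]' 1 >/dev/null;python3 -c "
from h import *
tilt()"
```

```text
time: 39.08
tool_pos: [430.6, 99.3, 164.5]
tcp_rot: [177.7, 2.3, -69.4]
ft_force: [0.9, -0.3, -0.8]
finger_gap: 85.5
tilt world deg [-2.99  1.35] tcp [430.6  99.3 164.5] t 39.08
tilt world deg [-3.09  1.33] tcp [428.3  98.9 163.8] t 39.92
```

```bash
python3 -m pendant '[[[1,0,0,0],[1,0,0,0],[1,0,0,0],[1,0,0,0],[1,0,0,0],[1,0,0,0],[1,0,0,0],[0,0,0,0],[0,0,0,0],[0,0,0,0]]]' 1 >/dev/null;python3 -c "
from h import *
tilt()"
python3 -m pendant '[[[-0.4,0,0,0],[-0.4,0,0,0],[-0.4,0,0,0],[-0.4,0,0,0],[-0.4,0,0,0],[-0.4,0,0,0],[-0.4,0,0,0],[-0.4,0,0,0],[-0.4,0,0,0],[-0.4,0,0,0]]]' 1 >/dev/null;python3 -c "
from h import *
tilt()"
```

```text
tilt world deg [-1.97  1.28] tcp [484.8 -38.1 170.5] t 40.75
tilt world deg [-1.93  1.33] tcp [453.   48.3 174.2] t 41.58
```

Fast +x moves remove tilt, and slow -x moves don't bring it back. I'll repeat that.

```bash
python3 -m pendant '[[[1,0,0,0],[1,0,0,0],[1,0,0,0],[1,0,0,0],[1,0,0,0],[1,0,0,0],[1,0,0,0],[1,0,0,0],[0,0,0,0],[0,0,0,0]]]' 1 >/dev/null;python3 -c "
from h import *
tilt()"
python3 -m pendant '[[[-0.5,0,0,0],[-0.5,0,0,0],[-0.5,0,0,0],[-0.5,0,0,0],[-0.5,0,0,0],[-0.5,0,0,0],[-0.5,0,0,0],[-0.5,0,0,0],[-0.5,0,0,0],[-0.5,0,0,0]]]' 1 >/dev/null;python3 -c "
from h import *
tilt()"
python3 -m pendant '[[[-0.5,0,0,0],[-0.5,0,0,0],[-0.5,0,0,0],[-0.5,0,0,0],[-0.5,0,0,0],[-0.5,0,0,0],[-0.5,0,0,0],[-0.5,0,0,0],[-0.5,0,0,0],[-0.5,0,0,0]]]' 1 >/dev/null;python3 -c "
from h import *
tilt();go(443,108,164)"
```

```text
tilt world deg [-1.91  1.4 ] tcp [ 510.5 -100.3  168.6] t 42.42
tilt world deg [-1.92  1.48] tcp [469.6   7.1 172.7] t 43.25
tilt world deg [-1.9   1.48] tcp [429.8 110.4 176.8] t 44.08
tcp [429.8 110.4 176.8] rpy [178.75   2.06 -69.06] F [ 0.3  0.  -0.6] gap 85.3 t 44.08
need tool xyz /20: [ 0.37 -0.59  0.62]
```

```bash
python3 -m pendant '[[[0.2,-0.3,0.2,0],[0.1,-0.3,0.2,0],[0,0,0.2,0],[0,0,0,0],[0,0,0,0],[0,0,0,0],[0,0,0,0],[0,0,0,0],[0,0,0,0],[0,0,0,0]]]' 1 >/dev/null;python3 -c "
from h import *
tilt();go(443,108,164)
s=sense();im=snapshot('wrist')[:,:,::-1].copy();cv2.imwrite('pics/w11.png',im)
for a in np.arange(0,6.28,.1):
    u=wproj((443+32*np.cos(a),108+32*np.sin(a),55),s);cv2.circle(im,tuple(int(round(4*v)) for v in u),1,(0,255,0),-1,shift=2)
cv2.imwrite('pics/w11o.png',cv2.resize(im[150:310,220:410],None,fx=4,fy=3.7,interpolation=0))"
```

```text
tilt world deg [-1.96  1.46] tcp [443.4 110.5 162.7] t 44.92
tcp [443.4 110.5 162.7] rpy [178.69   2.07 -69.05] F [-0.5  0.1 -0.2] gap 85.6 t 44.92
need tool xyz /20: [ 0.11  0.06 -0.07]
```

View pics/w11o.png

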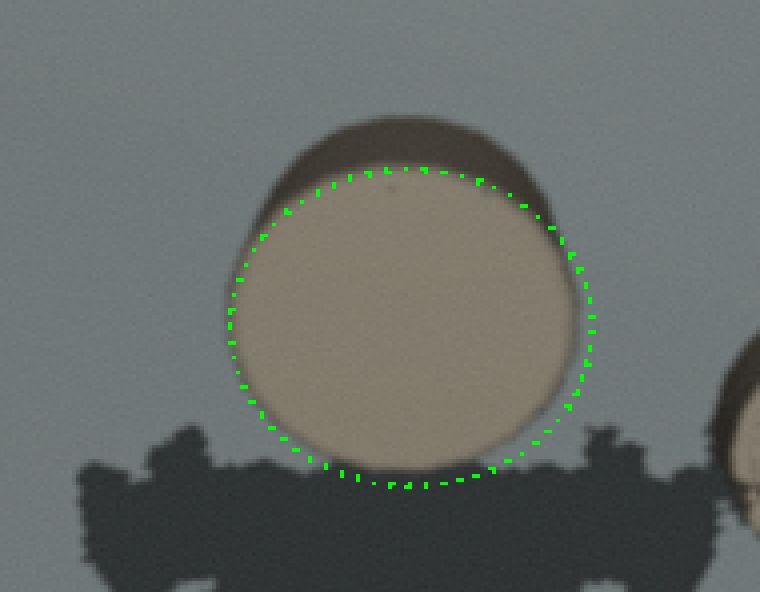

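```bash
python3 -c "
from h import *
s=sense();P=wrist2z((320.1,235),55,s);print(P);go(*P,12)"
```

```text
[445.58496466 110.60295173]
tcp [443.4 110.5 162.7] rpy [178.69   2.06 -69.04] F [-0.1 -0.  -0.5] gap 85.2 t 44.97
need tool xyz /20: [ 0.31 -0.28  7.52]
```

```bash
python3 -m pendant '[[[0.1,-0.1,0.4,0],[0.1,-0.1,0.6,0],[0.1,-0.05,0.7,0],[0,0,0.7,0],[0,0,0.7,0],[0,0,0.5,0],[0,0,0.3,0],[0,0,0.1,0],[0,0,0,0],[0,0,0,0]]]' ; python3 -c "
from h import *
tilt();go(445.6,110.6,16)"
```

```text
time: 45.8
tool_pos: [447.4, 107.9, 73.3]
tcp_rot: [178.6, 2.1, -69.1]
ft_force: [0.1, -0.8, 1.0]
finger_gap: 85.2
tilt world deg [-2.03  1.44] tcp [447.4 107.9  73.3] t 45.8
tcp [447.4 107.9  73.3] rpy [178.62   2.07 -69.06] F [ 0.1 -0.8  1. ] gap 85.2 t 45.8
need tool xyz /20: [-0.05 -0.03  2.87]
```

```bash
python3 -m pendant '[[[-0.05,0,0.4,0],[0,0,0.5,0],[0,0,0.5,0],[0,0,0.5,0],[0,0,0.4,0],[0,0,0.2,0],[0,0,0.1,0],[0,0,0,0],[0,0,0,0],[0,0,0,0]]]' ; python3 -c "
from h import *
tilt();go(445.6,110.6,16)"
```

```text
time: 46.63
tool_pos: [446.3, 110.6, 17.1]
tcp_rot: [178.8, 2.0, -69.0]
ft_force: [-0.1, 0.5, 0.4]
finger_gap: 85.1
tilt world deg [-1.88  1.45] tcp [446.3 110.6  17.1] t 46.63
tcp [446.3 110.6  17.1] rpy [178.76   2.03 -69.04] F [-0.1  0.5  0.4] gap 85.1 t 46.63
need tool xyz /20: [-0.01  0.03  0.06]
```

```bash
python3 -m pendant '[[[0,0,0,0],[0,0,0,0],[0,0,0,0],[0,0,0,0],[0,0,0,0],[0,0,0,0],[0,0,0,0],[0,0,0,0],[0,0,0,0],[0,0,0,0]]]' -1 40; python3 -c "
from h import *
tilt();go(445.6,110.6,16)
cv2.imwrite('pics/w12.png',snapshot('wrist')[:,:,::-1])"
```

```text
time: 47.47
tool_pos: [448.3, 110.8, 19.5]
tcp_rot: [179.0, 2.0, -69.0]
ft_force: [-1.1, -0.3, -1.1]
finger_gap: 63.0
tilt world deg [-1.64  1.48] tcp [448.3 110.8  19.5] t 47.47
tcp [448.3 110.8  19.5] rpy [179.     1.97 -69.03] F [-1.1 -0.3 -1.1] gap 63.0 t 47.47
need tool xyz /20: [-0.03  0.13  0.18]
```

View pics/w12.png

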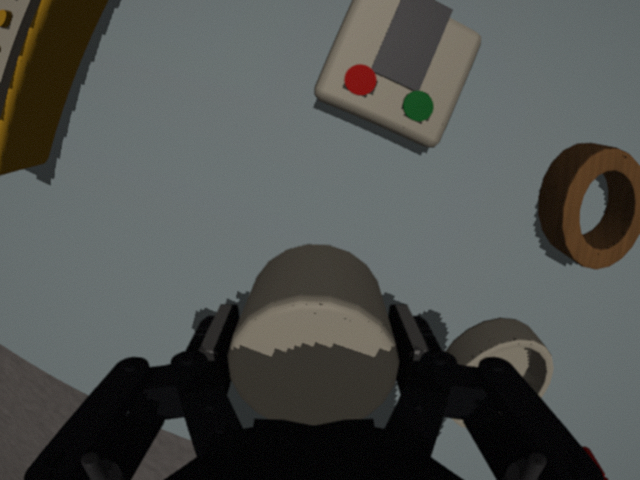

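Run:
```python
from h import *
c=calibration("wrist");m=c["mtx"];H=c["hand_eye"]
def tp(q):
    q=H[:3,:3].T@(np.array(q,float)-H[:3,3]);t=np.arctan2(np.hypot(q[0],q[1]),q[2]);return m[:2,2]+m[0,0]*t*q[:2]/np.hypot(q[0],q[1])
for h in (42.3,35.5):
    for dy in (-3,0,3): print(h,dy,tp((0,dy-32,-h)).round(1),tp((32,dy,-h)).round(1))
a=cv2.imread('pics/w8.png');b=cv2.imread('pics/w12.png')
for n,i in(("open",a),("inv",b)):
    g=i[:,300:330].mean((1,2));print(n,[(y,int(g[y])) for y in range(232,312,2)])
cv2.imwrite('pics/cmp.png',np.vstack([cv2.resize(i[225:345,215:415],None,fx=3.9,fy=2.4,interpolation=2) for i in (a,b)]))
```

```text
42.3 -3 [313.9 284.8] [407.6 368. ]
42.3 0 [313.9 293.9] [406.5 374.8]
42.3 3 [313.9 302.8] [405.4 381.4]
35.5 -3 [313.9 275.7] [403.6 356.7]
35.5 0 [313.9 284.4] [402.6 363.4]
35.5 3 [313.9 293. ] [401.6 369.9]
open [(232, 91), (234, 91), (236, 90), (238, 74), (240, 48), (242, 39), (244, 41), (246, 54), (248, 60), (250, 60), (252, 60), (254, 60), (256, 60), (258, 60), (260, 60), (262, 60), (264, 60), (266, 60), (268, 60), (270, 60), (272, 60), (274, 60), (276, 60), (278, 60), (280, 60), (282, 61), (284, 60), (286, 60), (288, 60), (290, 60), (292, 60), (294, 60), (296, 65), (298, 106), (300, 134), (302, 130), (304, 120), (306, 118), (308, 116), (310, 117)]
inv [(232, 111), (234, 111), (236, 111), (238, 112), (240, 112), (242, 112), (244, 89), (246, 60), (248, 57), (250, 57), (252, 58), (254, 58), (256, 58), (258, 58), (260, 58), (262, 58), (264, 58), (266, 58), (268, 58), (270, 58), (272, 58), (274, 58), (276, 58), (278, 58), (280, 58), (282, 58), (284, 58), (286, 58), (288, 58), (290, 58), (292, 58), (294, 60), (296, 72), (298, 82), (300, 91), (302, 107), (304, 112), (306, 122), (308, 120), (310, 115)]
```

View pics/cmp.png

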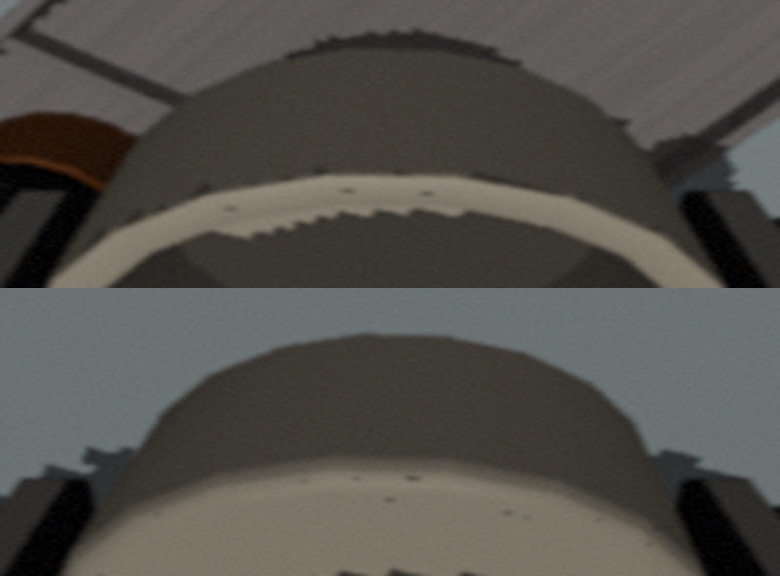

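Run:
```python
from h import *
from scipy.optimize import fsolve
c=calibration("wrist");m=c["mtx"];H=c["hand_eye"]
def tp(q):
    q=H[:3,:3].T@(np.array(q,float)-H[:3,3]);t=np.arctan2(np.hypot(q[0],q[1]),q[2]);return (m[:2,2]+m[0,0]*t*q[:2]/np.hypot(q[0],q[1]))[1]
for n,top,bot in(("open",297.5,245.5),("inv",297,244.5)):
    print(n,fsolve(lambda p:[tp((0,p[0]-32,-(55-p[1])))-top,tp((0,p[0]-32,p[1]))-bot],[0,15]))
```

```text
open [ 7.5007209  25.25095872]
inv [ 6.37145705 23.36998703]
```

```bash
python3 -m pendant '[[[0,0,-0.3,0],[0,0,-0.7,0],[0,0,-0.8,0],[0,0,-0.9,0],[0,0,-0.9,0],[0,0,-0.9,0],[0,0,-0.8,0],[0,0,-0.5,0],[0,0,-0.2,0],[0,0,0,0]]]'; python3 -c "
from h import *
tilt();go(569.9,-308.4)
cv2.imwrite('pics/w13.png',snapshot('wrist')[:,:,::-1])
im=cv2.imread('pics/w13.png')
g=im[:,300:330].mean((1,2));print([(y,int(g[y])) for y in list(range(232,252))+list(range(288,310))])"
```

```text
time: 48.35
tool_pos: [450.1, 107.3, 146.5]
tcp_rot: [178.8, 2.0, -69.0]
ft_force: [-0.2, 0.5, -0.8]
finger_gap: 63.3
tilt world deg [-1.82  1.45] tcp [450.1 107.3 146.5] t 48.35
tcp [450.1 107.3 146.5] rpy [178.82   2.01 -69.04] F [-0.2  0.5 -0.8] gap 63.3 t 48.35
need tool xyz /20: [21.54  1.86 -0.72]
[(232, 116), (233, 116), (234, 116), (235, 115), (236, 110), (237, 98), (238, 79), (239, 63), (240, 55), (241, 51), (242, 50), (243, 51), (244, 55), (245, 58), (246, 59), (247, 60), (248, 59), (249, 60), (250, 60), (251, 59), (288, 61), (289, 61), (290, 61), (291, 61), (292, 60), (293, 61), (294, 63), (295, 69), (296, 76), (297, 82), (298, 86), (299, 90), (300, 95), (301, 103), (302, 112), (303, 117), (304, 118), (305, 123), (306, 127), (307, 126), (308, 125), (309, 122)]
```

View pics/w13.png

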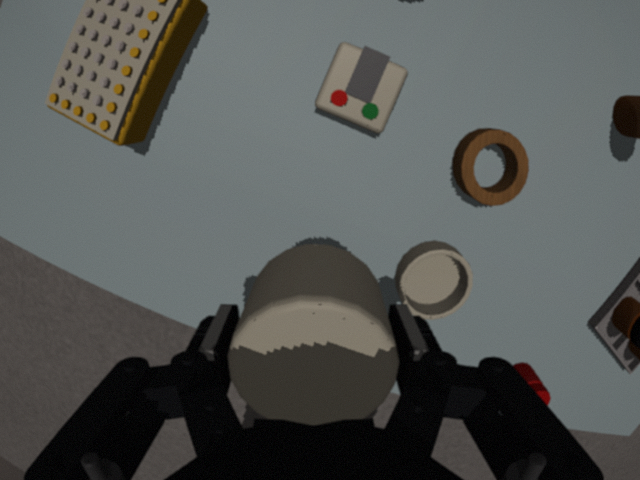

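```bash
python3 -m pendant '[[[0.5,0,0,0],[0.9,0.1,0,0],[1,0.1,0,0],[1,0.1,0,0],[1,0.1,0,0],[1,0.1,0,0],[1,0.1,0,0],[1,0.1,0,0],[1,0.1,0,0],[1,0.1,0,0]]]'; python3 -c "
from h import *
tilt();go(572.2,-307.5,140)"
```

```text
time: 49.23
tool_pos: [494.8, -83.8, 125.4]
tcp_rot: [177.8, 2.6, -68.7]
ft_force: [0.9, -0.0, -2.2]
finger_gap: 63.6
tilt world deg [-2.99  1.57] tcp [494.8 -83.8 125.4] t 49.23
tcp [494.8 -83.8 125.4] rpy [177.78   2.55 -68.68] F [ 0.9 -0.  -2.2] gap 63.6 t 49.23
need tool xyz /20: [11.78  0.51 -1.24]
```

```bash
python3 -m pendant '[[[1,0.05,-0.2,0],[1,0.05,-0.2,0],[1,0.05,-0.2,0],[1,0.05,-0.1,0],[1,0.05,-0.1,0],[1,0.05,-0.1,0],[0.9,0.05,-0.1,0],[0.8,0,0,0],[0.6,0,0,0],[0.4,0,0,0]]]'; python3 -c "
from h import *
tilt();go(572.2,-307.5,140)"
```

```text
time: 50.07
tool_pos: [543.3, -264.8, 118.4]
tcp_rot: [176.6, 3.5, -69.0]
ft_force: [-0.3, 0.1, -0.8]
finger_gap: 63.3
tilt world deg [-4.39  2.08] tcp [ 543.3 -264.8  118.4] t 50.07
tcp [ 543.3 -264.8  118.4] rpy [176.64   3.53 -68.96] F [-0.3  0.1 -0.8] gap 63.3 t 50.07
need tool xyz /20: [ 2.44 -0.51 -1.26]
```

```bash
python3 -m pendant '[[[0.5,0.1,0,0],[0.4,0.1,0,0],[0.2,0.05,0,0],[0.1,0,0,0],[0,0,0,0],[0,0,0,0],[0,0,0,0],[0,0,0,0],[0,0,0,0],[0,0,0,0]]]'; python3 -c "
from h import *
tilt();go(572.2,-307.5,140)"
```

```text
time: 50.9
tool_pos: [545.1, -290.3, 113.1]
tcp_rot: [176.4, 3.8, -68.9]
ft_force: [0.1, 0.9, -0.5]
finger_gap: 63.7
tilt world deg [-4.71  2.29] tcp [ 545.1 -290.3  113.1] t 50.9
tcp [ 545.1 -290.3  113.1] rpy [176.42   3.84 -68.94] F [ 0.1  0.9 -0.5] gap 63.7 t 50.9
need tool xyz /20: [ 1.2  -0.86 -1.49]
```

```bash
python3 -m pendant '[[[0,0,0,0],[0,0,0,0],[0,0,0,0],[0,0,0,0],[0,0,0,0],[0,0,0,0],[0,0,0,0],[0,0,0,0],[0,0,0,0],[0,0,0,0]]]' >/dev/null; python3 -c "
from h import *
tilt()"
python3 -m pendant '[[[0,0,-0.9,0],[0,0,-0.9,0],[0,0,-0.9,0],[0,0,-0.9,0],[0,0,0,0],[0,0,0,0],[0,0,0,0],[0,0,0,0],[0,0,0,0],[0,0,0,0]]]' >/dev/null; python3 -c "
from h import *
tilt();print(sense()['joint_pos'])"
```

```text
tilt world deg [-4.67  2.27] tcp [ 545.4 -289.8  113.6] t 51.73
tilt world deg [-5.1   2.54] tcp [ 548.7 -291.2  181.4] t 52.57
[-32.3376427   17.80129676  78.83015498  -0.58300713  89.04070202
  36.48332812]
```

```bash
python3 -m pendant '[[[0,0,0.9,0],[0,0,0.9,0],[0,0,0.6,0],[0,0,0,0],[0,0,0,0],[0,0,0,0],[0,0,0,0],[0,0,0,0],[0,0,0,0],[0,0,0,0]]]' >/dev/null; python3 -c "
from h import *
tilt()"
python3 -m pendant '[[[0,0,-0.3,0],[0,0,-0.3,0],[0,0,-0.3,0],[0,0,-0.3,0],[0,0,-0.3,0],[0,0,-0.3,0],[0,0,-0.3,0],[0,0,-0.3,0],[0,0,-0.3,0],[0,0,-0.3,0]]]' >/dev/null; python3 -c "
from h import *
tilt()"
```

```text
tilt world deg [-5.16  2.58] tcp [ 544.  -288.8  131.6] t 53.4
tilt world deg [-5.01  2.48] tcp [ 550.6 -292.2  199.5] t 54.23
```

```bash
python3 -c "
from h import *
go(573.5,-308.5,95)"
```

```text
tcp [ 550.6 -292.2  199.5] rpy [176.21   4.13 -68.92] F [ 0.1  0.7 -1.7] gap 63.1 t 54.23
need tool xyz /20: [ 1.54 -1.11  5.06]
```

```bash
python3 -m pendant '[[[0.2,-0.2,0.2,0],[0.2,-0.2,0.5,0],[0.2,-0.2,0.5,0],[0.2,-0.2,0.5,0],[0.2,-0.1,0.5,0],[0.2,-0.1,0.5,0],[0.2,0,0.5,0],[0.1,0,0.5,0],[0,0,0.4,0],[0,0,0.2,0]]]' >/dev/null; python3 -c "
from h import *
tilt();go(573.5,-308.5,95)"
```

```text
tilt world deg [-5.21  2.6 ] tcp [ 573.9 -310.5   98.2] t 55.07
tcp [ 573.9 -310.5   98.2] rpy [176.08   4.32 -68.93] F [ 0.2  0.2 -1.1] gap 63.3 t 55.07
need tool xyz /20: [-0.09 -0.03  0.17]
```

```bash
python3 -m pendant '[[[0,0,0,0],[0,0,0,0],[1,0,0,0],[1,0,0,0],[0,0,0,0],[0,0,0,0],[0,0,0,0],[-0.3,0,0,0],[-0.3,0,0,0],[-0.3,0,0,0]]]' >/dev/null; python3 -c "
from h import *
tilt()"
python3 -m pendant '[[[-0.3,0,0,0],[-0.3,0,0,0],[0,0,0,0],[0,-1,0,0],[0,-1,0,0],[0,0,0,0],[0,0,0,0],[0,0,0,0],[0,0.3,0,0],[0,0.3,0,0]]]' >/dev/null; python3 -c "
from h import *
tilt()"
python3 -m pendant '[[[0,0.3,0,0],[0,0.3,0,0],[0,0.3,0,0],[0,0.3,0,0],[0,0,0,0],[0,0,0,0],[0,0,0,0],[0,0,0,0],[0,0,0,0],[0,0,0,0]]]' >/dev/null; python3 -c "
from h import *
tilt();go(573.5,-308.5,95)
im=snapshot('side')[:,:,::-1];cv2.imwrite('pics/s1.png',cv2.resize(im[90:240,240:400],None,fx=4.5,fy=4,interpolation=2))"
```

```text
tilt world deg [-5.11  2.57] tcp [ 581.7 -329.5   98.8] t 55.9
tilt world deg [-5.16  2.56] tcp [ 601.9 -302.    99.1] t 56.73
tilt world deg [-5.16  2.54] tcp [ 573.7 -314.5  101.8] t 57.57
tcp [ 573.7 -314.5  101.8] rpy [176.1    4.24 -68.92] F [-0.5  0.3  0.3] gap 63.4 t 57.57
need tool xyz /20: [-0.26 -0.12  0.35]
```

View pics/s1.png

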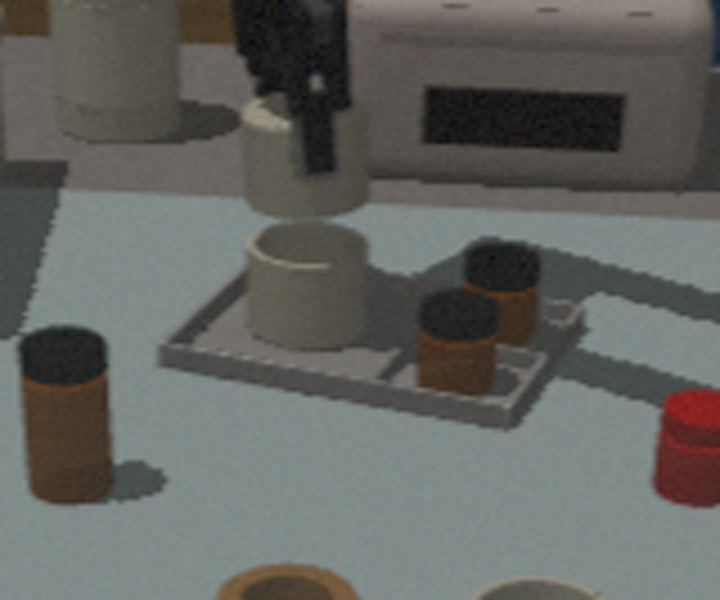

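```bash
python3 -m pendant '[[[-0.15,-0.05,0.1,0],[-0.1,0,0.2,0],[0,0,0.2,0],[0,0,0.1,0],[0,0,0,0],[0,0,0,0],[0,0,0,0],[0,0,0,0],[0,0,0,0],[0,0,0,0]]]'; python3 -c "
from h import *
tilt();go(573.5,-308.5,80)"
```

```text
time: 58.45
tool_pos: [571.7, -307.5, 87.9]
tcp_rot: [176.1, 4.3, -68.9]
ft_force: [0.1, 0.3, -1.3]
finger_gap: 63.8
tilt world deg [-5.22  2.58] tcp [ 571.7 -307.5   87.9] t 58.45
tcp [ 571.7 -307.5   87.9] rpy [176.06   4.31 -68.85] F [ 0.1  0.3 -1.3] gap 63.8 t 58.45
need tool xyz /20: [ 0.11 -0.09  0.38]
```

```bash
python3 -m pendant '[[[0.05,-0.05,0.05,0],[0.05,-0.05,0.05,0],[0,0,0.05,0],[0,0,0.05,0],[0,0,0,0],[0,0,0,0],[0,0,0,0],[0,0,0,0],[0,0,0,0],[0,0,0,0]]]'; python3 -c "
from h import *
tilt();go(573.5,-308.5,80)
im=snapshot('side')[:,:,::-1];cv2.imwrite('pics/s2.png',cv2.resize(im[100:180,270:350],None,fx=9,fy=7,interpolation=2))"
```

```text
time: 59.28
tool_pos: [574.4, -308.8, 83.6]
tcp_rot: [176.1, 4.3, -68.9]
ft_force: [0.0, -0.8, -0.2]
finger_gap: 63.6
tilt world deg [-5.19  2.56] tcp [ 574.4 -308.8   83.6] t 59.28
tcp [ 574.4 -308.8   83.6] rpy [176.08   4.27 -68.86] F [ 0.  -0.8 -0.2] gap 63.6 t 59.28
need tool xyz /20: [-0.02  0.02  0.18]
```

View pics/s2.png

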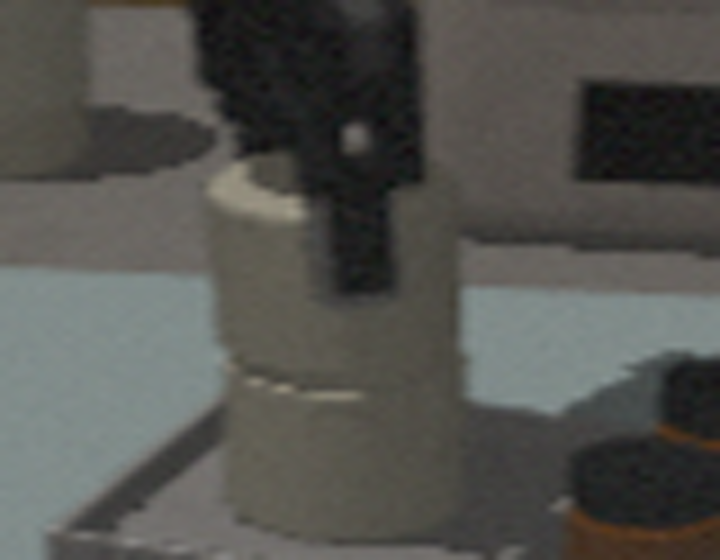

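The side view shows the upper pot's mouth edges (225/463 in the crop) lined up with the lower rim (228/463), tilted about 3°. Now a slow final lowering.

```bash
python3 -m pendant '[[[0,0,0.05,0],[0,0,0.05,0],[0,0,0.05,0],[0,0,0.05,0],[0,0,0.05,0],[0,0,0,0],[0,0,0,0],[0,0,0,0],[0,0,0,0],[0,0,0,0]]]'; python3 -c "
from h import *
tilt()"
```

```text
time: 60.17
tool_pos: [574.5, -309.1, 79.1]
tcp_rot: [176.1, 4.2, -68.9]
ft_force: [0.6, -0.9, -0.2]
finger_gap: 63.5
tilt world deg [-5.09  2.49] tcp [ 574.5 -309.1   79.1] t 60.17
```

```bash
python3 -m pendant '[[[0,0,0.05,0],[0,0,0.05,0],[0,0,0.05,0],[0,0,0.05,0],[0,0,0,0],[0,0,0,0],[0,0,0,0],[0,0,0,0],[0,0,0,0],[0,0,0,0]]]'; python3 -c "
from h import *
tilt()
im=snapshot('side')[:,:,::-1];cv2.imwrite('pics/s3.png',cv2.resize(im[100:180,270:350],None,fx=9,fy=7,interpolation=2))"
```

```text
time: 61.0
tool_pos: [576.6, -310.4, 78.6]
tcp_rot: [176.4, 3.9, -68.8]
ft_force: [-0.4, 0.1, 2.9]
finger_gap: 63.8
tilt world deg [-4.77  2.29] tcp [ 576.6 -310.4   78.6] t 61.0
```

View pics/s3.png

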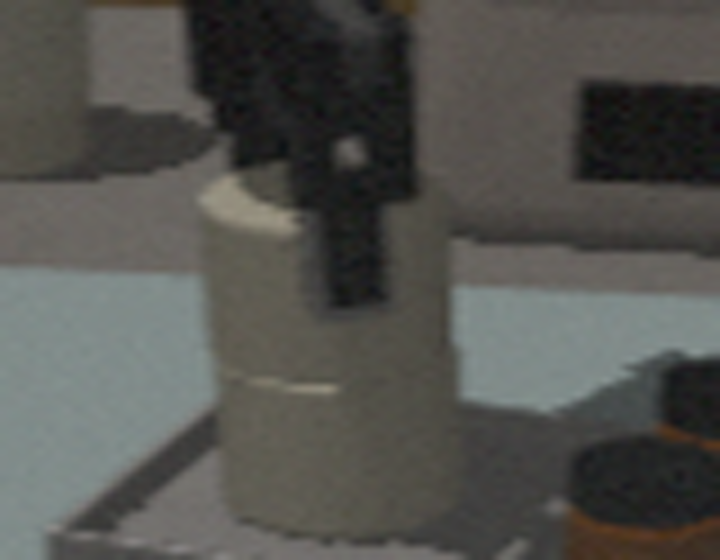

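Contact at 2.9 N, with the edges offset by roughly 1–2 mm. I'll release gently and then check.

```bash
python3 -m pendant '[[[0,0,0,0],[0,0,0,0],[0,0,0,0],[0,0,0,0],[0,0,0,0],[0,0,0,0],[0,0,0,0],[0,0,0,0],[0,0,0,0],[0,0,0,0]]]' 0.8 20; python3 -c "
from h import *
tilt()
im=snapshot('side')[:,:,::-1];cv2.imwrite('pics/s4.png',cv2.resize(im[100:180,270:350],None,fx=9,fy=7,interpolation=2))"
```

```text
time: 61.88
tool_pos: [574.9, -309.3, 76.0]
tcp_rot: [176.2, 4.1, -68.8]
ft_force: [-0.1, 0.2, -0.3]
finger_gap: 77.1
tilt world deg [-4.99  2.43] tcp [ 574.9 -309.3   76. ] t 61.88
```

View pics/s4.png

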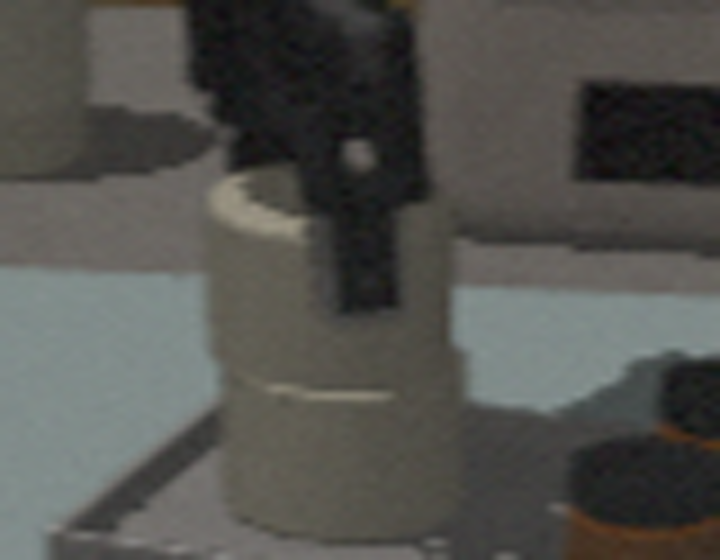

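```bash
python3 -c "
from h import *
go(574.5,-309.3,156)"
```

```text
tcp [ 574.9 -309.3   76. ] rpy [176.22   4.08 -68.85] F [-0.3 -0.2  0.1] gap 76.7 t 61.93
need tool xyz /20: [-0.29  0.28 -3.98]
```

```bash
python3 -m pendant '[[[0,0,0,0],[0,0,0,0],[0,0,0,0],[-0.02,0.02,-0.2,0],[-0.02,0.02,-0.3,0],[-0.03,0.03,-0.5,0],[-0.04,0.04,-0.6,0],[-0.06,0.06,-0.8,0],[-0.06,0.06,-0.8,0],[-0.06,0.06,-0.8,0]]]' 1; python3 -m pendant '[[[0,1,-1,0],[0,1,-1,0],[0,1,-0.5,0],[0,1,0,0],[0,1,0,0],[0,1,0,0],[0,0.7,0,0],[0,0.3,0,0],[0,0,0,0],[0,0,0,0]]]'; python3 -c "
from h import *
tilt()
im=snapshot('side')[:,:,::-1];cv2.imwrite('pics/s5.png',cv2.resize(im[90:200,250:390],None,fx=5.4,fy=5.4,interpolation=2))
im=snapshot('top')[:,:,::-1];cv2.imwrite('pics/t5f.png',im);cv2.imwrite('pics/t5.png',cv2.resize(im[160:310,430:560],None,fx=4,fy=4,interpolation=2))"
```

```text
time: 62.77
tool_pos: [572.6, -308.3, 160.0]
tcp_rot: [176.0, 4.3, -68.9]
ft_force: [0.3, 0.4, -0.2]
finger_gap: 85.4
time: 63.6
tool_pos: [447.1, -366.3, 244.2]
tcp_rot: [176.8, 3.0, -68.7]
ft_force: [-0.4, 1.0, -0.3]
finger_gap: 85.2
tilt world deg [-4.06  1.65] tcp [ 447.1 -366.3  244.2] t 63.6
```

View pics/s5.png

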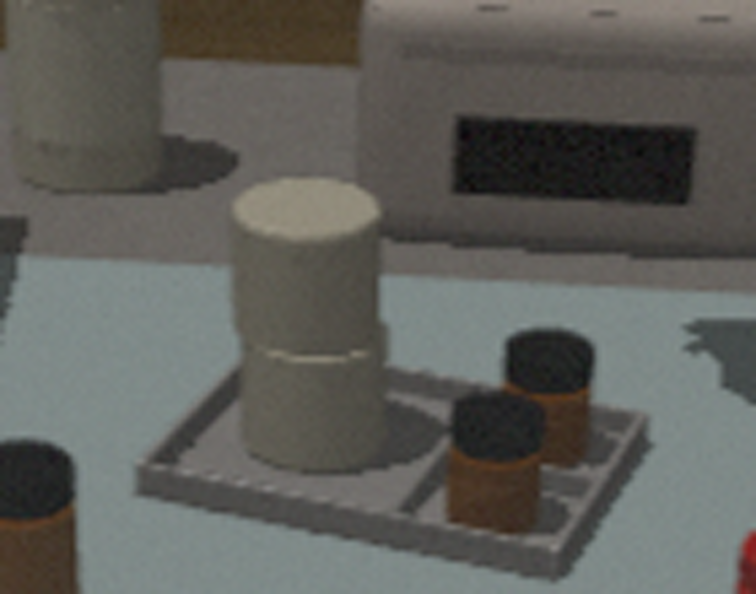

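View pics/t5.png

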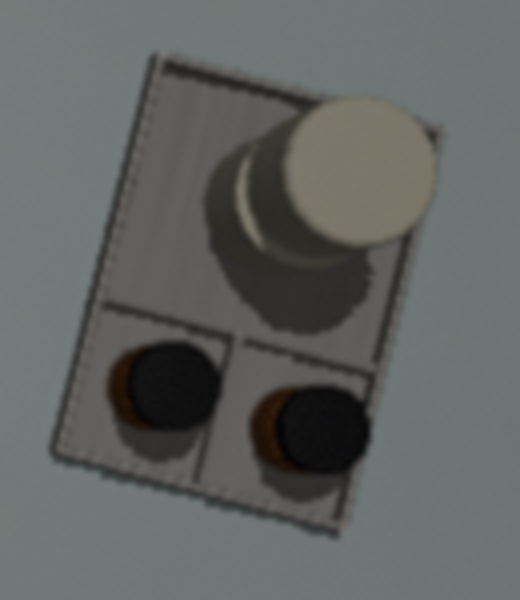

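The stack stands and both jars are upright, but the top view shows a crescent of the lower rim at the lower left. I'll measure that offset.

```bash
cat > ov.py <<'E'
from h import *
import sys
im=cv2.imread('pics/t5f.png');S=8;x0,y0,x1,y1=475,180,545,236
big=cv2.resize(im[y0:y1,x0:x1],None,fx=S,fy=S,interpolation=2);big=cv2.convertScaleAbs(big,alpha=1.6)
def circ(cx,cy,z,r,col):
    pts=[proj("top",(cx+r*np.cos(a),cy+r*np.sin(a),z)) for a in np.arange(0,6.28,.05)]
    for u in pts: cv2.circle(big,(int((u[0]+.5-x0)*S),int((u[1]+.5-y0)*S)),1,col,-1)
a=[float(v) for v in sys.argv[1:5]]
circ(a[0],a[1],114,32,(0,255,0)); circ(a[0],a[1],59,32,(255,255,0)); circ(a[2],a[3],59,32,(0,0,255));circ(a[2],a[3],4,32,(255,0,255))
cv2.imwrite('pics/%s.png'%sys.argv[5],big); cv2.imwrite('pics/raw.png',cv2.convertScaleAbs(cv2.resize(im[y0:y1,x0:x1],None,fx=S,fy=S,interpolation=2),alpha=1.6))
E
python3 - <<'E'
from h import *
# top circle centre from t5 crop: (361,171)/4
print(ray2z("top",(430+361/4-.5,160+171/4-.5),114))
E
python3 ov.py 568 -309 567 -309 ov1
```

```text
[ 573.36853869 -311.99558222]
```

View pics/raw.png

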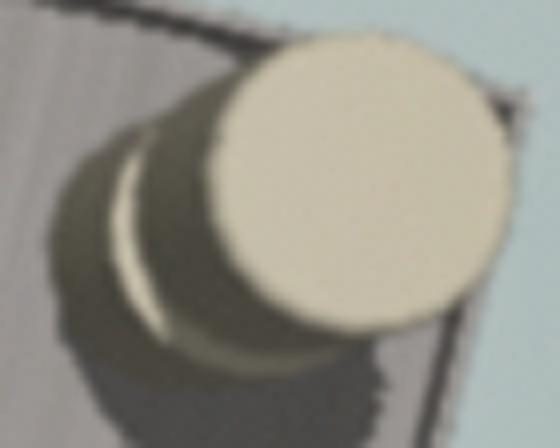

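View pics/ov1.png

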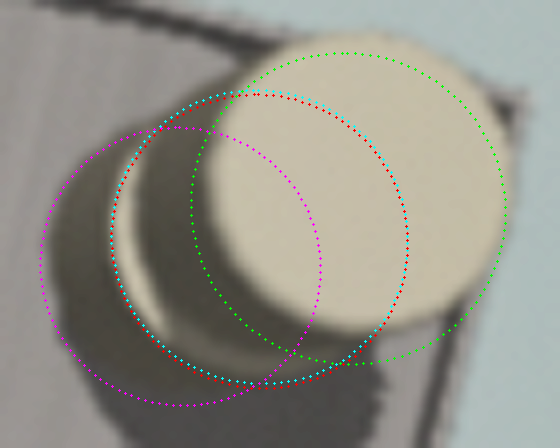

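```bash
sed -i 's/,32,/,R,/g; s/^a=/R=float(sys.argv[6]);a=/' ov.py
python3 - <<'E'
from h import *
f=lambda x,y,z:ray2z("top",(475+x/8-.5,180+y/8-.5),z)
print("top face",f(361,182,114),"lower rim",f(252,237,59))
E
python3 ov.py 572.2 -311.6 567.8 -308.4 ov2 30.7
```

```text
top face [ 573.37204904 -311.7917897 ] lower rim [ 567.97872316 -307.35444824]
```

View pics/ov2.png

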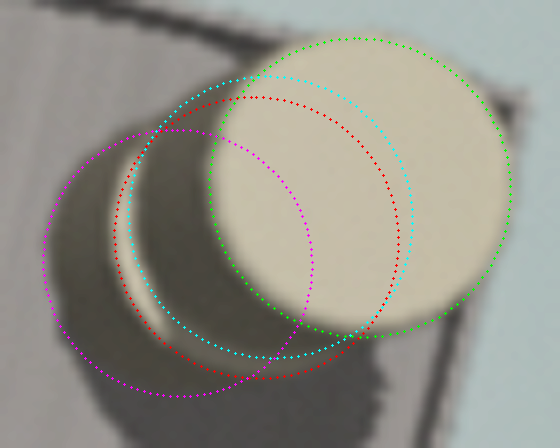

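Estimated offset is about 5–6 mm, mostly +x and −y. That's too near the 8 mm limit, so I'll re-centre it. First I'll take some tilt off the tool: that fast inward/up move removed 1°.

```bash
python3 -m pendant '[[[0,-0.4,0.2,0],[0,-0.4,0.2,0],[0,-0.4,0.2,0],[0,-0.4,0.2,0],[0,-0.4,0.2,0],[0,-0.4,0.2,0],[0,-0.4,0.2,0],[0,-0.4,0.2,0],[0,-0.2,0.2,0],[0,0,0,0]]]' >/dev/null; python3 -c "
from h import *
tilt()"
python3 -m pendant '[[[0,1,-1,0],[0,1,-1,0],[0,1,-0.5,0],[0,1,0,0],[0,0.7,0,0],[0,0.3,0,0],[0,0,0,0],[0,0,0,0],[0,0,0,0],[0,0,0,0]]]' >/dev/null; python3 -c "
from h import *
tilt()"
```

```text
tilt world deg [-4.33  1.93] tcp [ 517.4 -332.7  195.2] t 64.53
tilt world deg [-4.5   2.05] tcp [ 425.3 -371.9  250.7] t 65.37
```

```bash
python3 -m pendant '[[[0,0,0,0.7],[0,0,0,1],[0,0,0,1],[0,0,0,1],[0,0,0,1],[0,0,0,1],[0,0,0,1],[0,0,0,1],[0,0,0,1],[0,0,0,0.8]]]'; python3 -c "
from h import *
tilt();go(572.5,-311.6,200)"
```

```text
time: 66.2
tool_pos: [431.3, -365.8, 244.8]
tcp_rot: [174.6, 0.4, -113.1]
ft_force: [-0.1, -0.3, -0.4]
finger_gap: 85.5
tilt world deg [-4.79  2.44] tcp [ 431.3 -365.8  244.8] t 66.2
tcp [ 431.3 -365.8  244.8] rpy [ 174.63    0.37 -113.1 ] F [-0.1 -0.3 -0.4] gap 85.5 t 66.2
need tool xyz /20: [-5.25 -5.62  1.76]
```

Good: the jaw-direction tilt is now only 0.37°. Next, over the stack.

```bash
python3 -m pendant '[[[-0.3,-0.3,0,0],[-0.6,-0.6,0.1,0],[-0.6,-0.7,0.2,0],[-0.7,-0.7,0.2,0],[-0.7,-0.7,0.2,0],[-0.6,-0.7,0.2,0],[-0.6,-0.6,0.1,0],[-0.4,-0.4,0,0],[-0.2,-0.2,0,0],[0,0,0,0]]]'; python3 -c "
from h import *
tilt();go(572.5,-311.6,200)"
```

```text
time: 67.03
tool_pos: [568.8, -306.3, 210.0]
tcp_rot: [174.4, 0.6, -111.9]
ft_force: [0.3, -0.2, -0.3]
finger_gap: 85.4
tilt world deg [-4.97  2.69] tcp [ 568.8 -306.3  210. ] t 67.03
tcp [ 568.8 -306.3  210. ] rpy [ 174.38    0.65 -111.85] F [ 0.3 -0.2 -0.3] gap 85.4 t 67.03
need tool xyz /20: [ 0.18 -0.32  0.47]
```

```bash
python3 -m pendant '[[[0,0,0,0],[0,0,0,0],[0,0,0,0],[0,0,0,0],[0,0,0,0],[0,0,0,0],[0,0,0,0],[0,0,0,0],[0,0,0,0],[0,0,0,0]]]'; python3 -c "
from h import *
tilt();go(572.5,-311.6,200)
s=sense();im=snapshot('wrist')[:,:,::-1].copy();cv2.imwrite('pics/w14.png',im);print(wproj((573.5,-312,114),s))"
```

```text
time: 67.87
tool_pos: [566.5, -309.1, 212.1]
tcp_rot: [174.5, 0.6, -112.0]
ft_force: [0.1, -0.3, -0.2]
finger_gap: 85.1
tilt world deg [-4.9   2.59] tcp [ 566.5 -309.1  212.1] t 67.87
tcp [ 566.5 -309.1  212.1] rpy [ 174.48    0.58 -111.96] F [ 0.1 -0.3 -0.2] gap 85.1 t 67.87
need tool xyz /20: [ 0.01 -0.38  0.57]
[315.17254988 221.83566143]
```

View pics/w14.png

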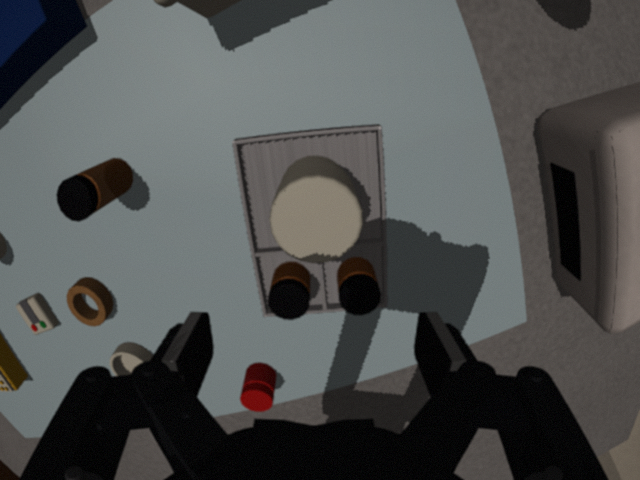

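```bash
python3 -c "
from h import *
s=sense();P=wrist2z((316,217.5),114,s);print(P);R=toolR(s);
T=P+25*R[:2,2]; print('tcp tgt',T);go(*T,85)"
```

```text
[ 576.12740136 -313.65962342]
tcp tgt [ 573.98812068 -312.52826115]
tcp [ 566.5 -309.1  212.1] rpy [ 174.47    0.57 -111.96] F [ 0.3 -0.1 -0.3] gap 85.1 t 67.92
need tool xyz /20: [ 0.08 -1.02  6.29]
```

```bash
python3 -m pendant '[[[0.05,-0.2,0.3,0],[0,-0.2,0.6,0],[0,-0.2,0.7,0],[0,-0.2,0.7,0],[0,-0.1,0.7,0],[0,-0.1,0.6,0],[0,0,0.5,0],[0,0,0.3,0],[0,0,0.2,0],[0,0,0,0]]]'; python3 -c "
from h import *
tilt();go(574,-312.5,85)"
```

```text
time: 68.75
tool_pos: [575.9, -311.9, 103.0]
tcp_rot: [174.1, 0.7, -111.9]
ft_force: [0.0, -0.0, 0.2]
finger_gap: 85.4
tilt world deg [-5.26  2.83] tcp [ 575.9 -311.9  103. ] t 68.75
tcp [ 575.9 -311.9  103. ] rpy [ 174.05    0.66 -111.93] F [ 0.  -0.   0.2] gap 85.4 t 68.75
need tool xyz /20: [ 0.08 -0.01  0.9 ]
```

```bash
python3 -m pendant '[[[0.05,0,0.2,0],[0,0,0.3,0],[0,0,0.2,0],[0,0,0.1,0],[0,0,0,0],[0,0,0,0],[0,0,0,0],[0,0,0,0],[0,0,0,0],[0,0,0,0]]]'; python3 -c "
from h import *
tilt();go(574,-312.5,85)"
```

```text
time: 69.58
tool_pos: [576.0, -313.5, 89.6]
tcp_rot: [174.4, 0.6, -111.9]
ft_force: [-0.6, -0.7, 0.0]
finger_gap: 85.7
tilt world deg [-4.95  2.63] tcp [ 576.  -313.5   89.6] t 69.58
tcp [ 576.  -313.5   89.6] rpy [ 174.42    0.59 -111.93] F [-0.6 -0.7  0. ] gap 85.7 t 69.58
need tool xyz /20: [-0.01  0.09  0.24]
```

Close at the gentlest force, staying put.

```bash
python3 -m pendant '[[[0,0.05,0.1,0],[0,0,0,0],[0,0,0,0],[0,0,0,0],[0,0,0,0],[0,0,0,0],[0,0,0,0],[0,0,0,0],[0,0,0,0],[0,0,0,0]]]' -1 25; python3 -c "
from h import *
tilt();go(574,-312.5,85)
im=snapshot('side')[:,:,::-1];cv2.imwrite('pics/s6.png',cv2.resize(im[100:180,270:350],None,fx=9,fy=7,interpolation=2))"
```

```text
time: 70.42
tool_pos: [575.3, -313.3, 88.3]
tcp_rot: [174.5, 0.6, -111.9]
ft_force: [-0.3, -1.3, 0.8]
finger_gap: 61.9
tilt world deg [-4.87  2.57] tcp [ 575.3 -313.3   88.3] t 70.42
tcp [ 575.3 -313.3   88.3] rpy [ 174.51    0.57 -111.93] F [-0.3 -1.3  0.8] gap 61.9 t 70.42
need tool xyz /20: [-0.01  0.06  0.17]
```

View pics/s6.png

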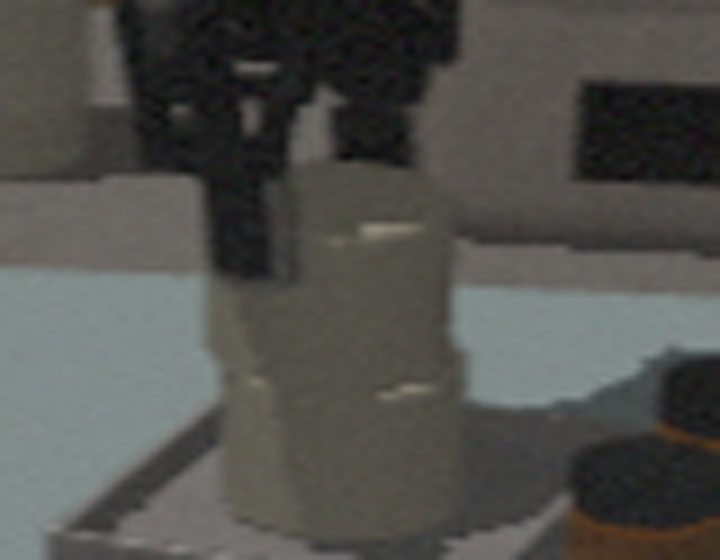

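The grip is a little high on the pot. I'll re-grip about 8 mm lower.

```bash
python3 -m pendant '[[[0,0,0,0],[0,0,0,0],[0,0,0,0],[0,0,0.1,0],[0,0,0.1,0],[0,0,0.1,0],[0,0,0.05,0],[0,0,0,0],[0,0,0,0],[0,0,0,0]]]' 0.8 25
python3 -m pendant '[[[0,0,0,0],[0,0,0,0],[0,0,0,0],[0,0,0,0],[0,0,0,0],[0,0,0,0],[0,0,0,0],[0,0,0,0],[0,0,0,0],[0,0,0,0]]]' -1 30; python3 -c "
from h import *
tilt();go(570,-308.9,85)"
```

```text
time: 71.3
tool_pos: [573.9, -312.5, 79.4]
tcp_rot: [174.4, 0.6, -111.9]
ft_force: [-0.3, 0.4, -0.7]
finger_gap: 76.8
time: 72.13
tool_pos: [574.2, -312.7, 79.9]
tcp_rot: [174.4, 0.6, -111.9]
ft_force: [0.9, -0.3, 0.0]
finger_gap: 61.9
tilt world deg [-4.93  2.61] tcp [ 574.2 -312.7   79.9] t 72.13
tcp [ 574.2 -312.7   79.9] rpy [ 174.44    0.58 -111.93] F [ 0.9 -0.3  0. ] gap 61.9 t 72.13
need tool xyz /20: [-0.1   0.29 -0.23]
```

```bash
python3 -m pendant '[[[0,0,-0.1,0],[0,0,-0.15,0],[0,0,0,0],[0,0,0,0],[-0.05,0.15,0,0],[-0.05,0.15,0,0],[0,0,0,0],[0,0,0,0],[0,0,0,0],[0,0,0,0]]]'; python3 -c "
from h import *
tilt();go(568.9,-308.3,80)
im=snapshot('side')[:,:,::-1];cv2.imwrite('pics/s7.png',cv2.resize(im[100:180,270:350],None,fx=9,fy=7,interpolation=2))"
```

```text
time: 72.97
tool_pos: [569.1, -308.1, 85.9]
tcp_rot: [174.4, 0.6, -111.9]
ft_force: [-0.4, 0.2, -0.7]
finger_gap: 61.9
tilt world deg [-4.96  2.63] tcp [ 569.1 -308.1   85.9] t 72.97
tcp [ 569.1 -308.1   85.9] rpy [ 174.41    0.59 -111.92] F [-0.4  0.2 -0.7] gap 61.9 t 72.97
need tool xyz /20: [ 0.01 -0.03  0.29]
```

View pics/s7.png

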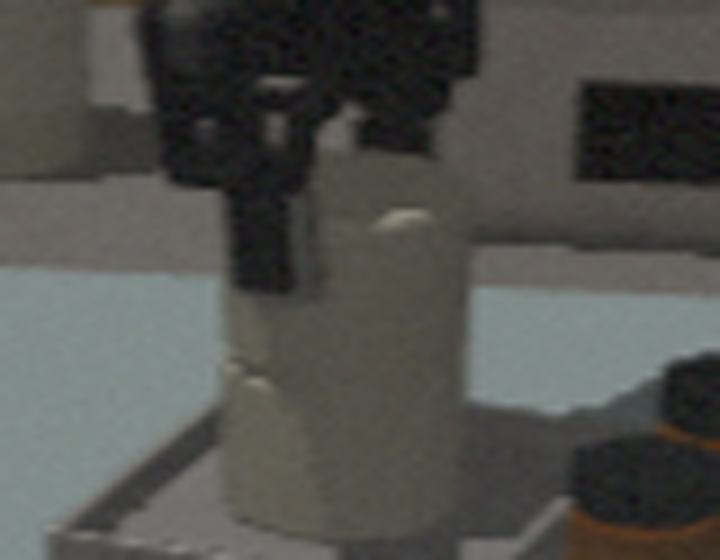

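The upper pot is now upright and aligned in x, with crop edges 226/466 against 222/463 for the lower one. Lowering.

```bash
python3 -m pendant '[[[0,0,0.05,0],[0,0,0.05,0],[0,0,0.05,0],[0,0,0.05,0],[0,0,0.05,0],[0,0,0,0],[0,0,0,0],[0,0,0,0],[0,0,0,0],[0,0,0,0]]]'; python3 -c "
from h import *
tilt();go(568.9,-308.3,80)"
```

```text
time: 73.85
tool_pos: [568.5, -307.9, 79.9]
tcp_rot: [174.4, 0.6, -111.9]
ft_force: [-0.3, 0.2, -1.0]
finger_gap: 62.3
tilt world deg [-4.98  2.65] tcp [ 568.5 -307.9   79.9] t 73.85
tcp [ 568.5 -307.9   79.9] rpy [ 174.38    0.6  -111.93] F [-0.3  0.2 -1. ] gap 62.3 t 73.85
need tool xyz /20: [ 0.01 -0.02 -0.01]
```

```bash
python3 -m pendant '[[[0,0,0.05,0],[0,0,0.05,0],[0,0,0.05,0],[0,0,0,0],[0,0,0,0],[0,0,0,0],[0,0,0,0],[0,0,0,0],[0,0,0,0],[0,0,0,0]]]'; python3 -c "
from h import *
tilt();go(568.9,-308.3,80)"
```

```text
time: 74.68
tool_pos: [569.2, -308.2, 79.9]
tcp_rot: [174.5, 0.6, -111.9]
ft_force: [0.2, -0.4, -0.1]
finger_gap: 61.9
tilt world deg [-4.86  2.57] tcp [ 569.2 -308.2   79.9] t 74.68
tcp [ 569.2 -308.2   79.9] rpy [ 174.52    0.57 -111.93] F [ 0.2 -0.4 -0.1] gap 61.9 t 74.68
need tool xyz /20: [ 0.01  0.01 -0.  ]
```

```bash
python3 -m pendant '[[[0,0,0.05,0],[0,0,0,0],[0,0,0,0],[0,0,0,0],[0,0,0,0],[0,0,0,0],[0,0,0,0],[0,0,0,0],[0,0,0,0],[0,0,0,0]]]' 1; python3 -c "
from h import *
go(568.9,-308.3,160)"
```

```text
time: 75.52
tool_pos: [569.3, -308.3, 79.0]
tcp_rot: [174.5, 0.6, -111.9]
ft_force: [0.1, -0.4, 0.4]
finger_gap: 85.5
tcp [ 569.3 -308.3   79. ] rpy [ 174.54    0.57 -111.93] F [ 0.1 -0.4  0.4] gap 85.5 t 75.52
need tool xyz /20: [-0.03  0.4  -4.03]
```

```bash
python3 -m pendant '[[[0,0.03,-0.3,0],[0,0.06,-0.6,0],[0,0.08,-0.8,0],[0,0.08,-0.8,0],[0,0.08,-0.8,0],[0,0.08,-0.8,0],[0,0.1,-1,0],[0,0.6,-0.8,0],[0,1,-0.5,0],[0,1,0,0]]]'
python3 -m pendant '[[[0,1,0,0],[0,1,0,0],[0,1,0,0],[0,1,0,0],[0,0.6,0,0],[0,0.3,0,0],[0,0,0,0],[0,0,0,0],[0,0,0,0],[0,0,0,0]]]'
 python3 -c "
from h import *
tilt()
im=snapshot('side')[:,:,::-1];cv2.imwrite('pics/s8.png',cv2.resize(im[90:200,250:390],None,fx=5.4,fy=5.4,interpolation=2))
im=snapshot('top')[:,:,::-1];cv2.imwrite('pics/t5f.png',im)"
python3 ov.py 568 -308 568 -308 ov3 30.7
```

```text
time: 76.35
tool_pos: [523.2, -291.2, 226.4]
tcp_rot: [174.7, 0.5, -111.9]
ft_force: [0.3, -0.3, 0.3]
finger_gap: 85.5
time: 77.18
tool_pos: [429.8, -254.5, 250.3]
tcp_rot: [175.8, 0.3, -111.9]
ft_force: [-0.8, -1.2, 0.6]
finger_gap: 85.2
tilt world deg [-3.8   1.83] tcp [ 429.8 -254.5  250.3] t 77.18
```

View pics/s8.png

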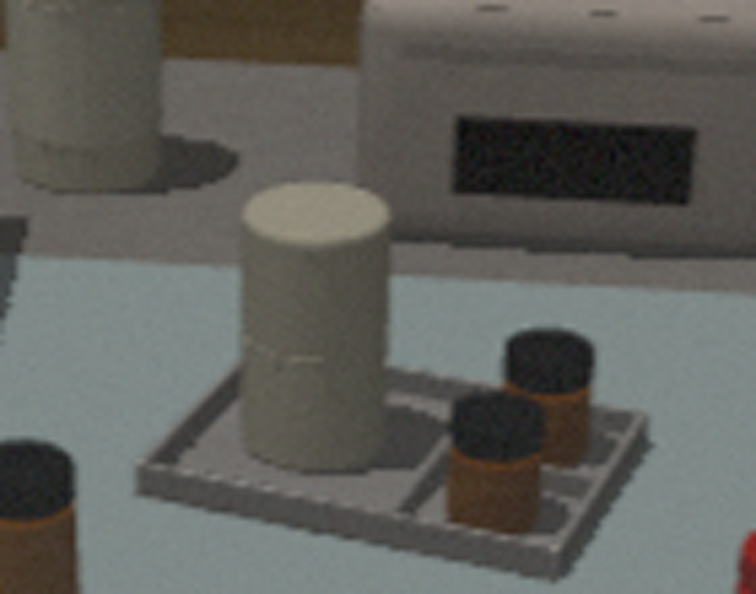

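View pics/ov3.png

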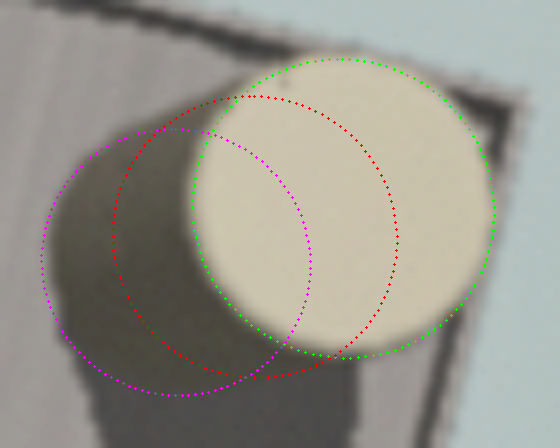

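View pics/t5f.png

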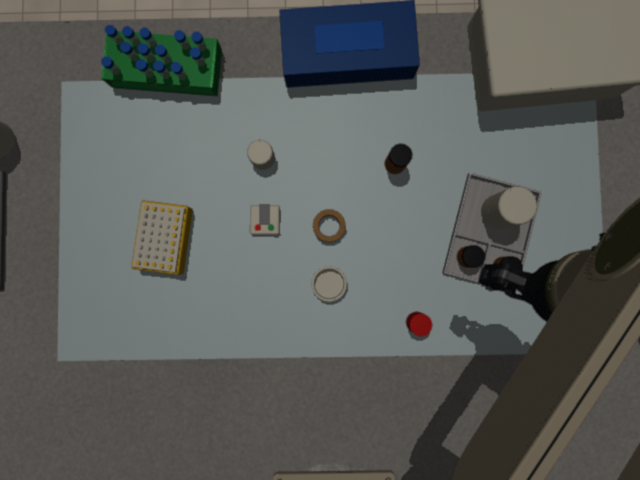

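The crescent is gone and the stack reads as one continuous cylinder. The look-alikes are where they started. As a last check, I'll compute positions in the tray frame.

Run:
```python
from h import *
a=np.radians(-15.74);A=np.array([[np.cos(a),-np.sin(a)],[np.sin(a),np.cos(a)]])
for n,x,y,z in [("jar",430+174/4-.5,160+386/4-.5,54),("jar",430+322/4-.5,160+429/4-.5,54),("stack top",475+343/8-.5,180+203/8-.5,114)]:
    print(n,(A.T@(ray2z("top",(x,y),z)-[530.4,-294.7])).round(1))
tilt()
a=cv2.imread('pics/top0.png').astype(int);b=cv2.imread('pics/t5f.png').astype(int)
for n,x,y in(("narrow",260,155),("tall",399,158),("dish",329,285)): print(n,"mean abs diff",abs(a-b)[y-20:y+20,x-20:x+20].mean().round(2))
```

```text
jar [-53.5  32.6]
jar [-55.3 -33.6]
stack top [40.9 -2.3]
tilt world deg [-3.83  1.85] tcp [ 429.7 -254.4  250. ] t 77.28
narrow mean abs diff 2.97
tall mean abs diff 2.38
dish mean abs diff 3.0
```

Everything is within limits and the arm is clear, so I'm handing in.

```bash
python3 -c "
from bench import *
print(hand_in())"
```

```text
the job is handed in; nothing more can be done
None
```

The kit is packed and I handed the job in at about 77 s; `hand_in()` gives no verdict, so the result isn't confirmed.

| Item | Position in tray frame (mm, from top camera) | Allowed range (mm) |
|---|---|---|
| Short jar, +y compartment | (-53.5, 32.6) | x -72.5 to -40.5, y 20.8 to 44.8 |
| Short jar, -y compartment | (-55.3, -33.6) | x -72.5 to -40.5, y -44.8 to -20.8 |
| Pot stack (measured at its top) | (40.9, -2.3) | x 12.5 to 60.5, y -33 to 33 |

- **Jars and lower pot:** each was lowered slowly until the wrist force or a stalled height showed it was on the floor, then released.
- **Upper pot:** the arm's tool had drifted to about 5° of tilt, so the first placing came out roughly 5–8 mm off centre; the cameras disagreed on the exact figure. I turned the jaws across the tilt, gripped the pot again, lifted it slightly and shifted it back. In the last side and top pictures the stack looks like one continuous cylinder, upright, with no rim showing.
- **Look-alikes:** the narrow pot, shallow dish and tall jar are unchanged between the first and last top pictures.
- **Checks that disagreed:** the pots looked 4–5% smaller in the cameras than the stated 64 mm, and the top and wrist cameras differed by 2–3 mm. I corrected the stack by relative moves, not absolute positions. The final centring was judged from those pictures and not measured.

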